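# Release the lid stay and shut the polishing case

### The job

The grinder is about to be used, so shut the blue polishing case before grit gets into it. Its lid is held up by the folding stay on the right: lift the red knob at the knee of the stay up past centre to unlock it (never drag the lid down against the locked stay), then lower the lid gently by its handle, without letting it drop or slam, and press it down by feel, only as hard as it needs, until the seal is down and the spring catch has snapped over. Let go, and leave the other things on the bench where they are.

Things in the scene. Friction and masses are not known exactly. Their poses are not given: they have to be found in the camera images.
- case: blue case with aluminium edges and black corners, fixed on the bench: base 197 mm deep, 250 wide, 75 high, walls 8, open at the top, polishing things inside (none above 45 mm over the bench). Origin: centre of its underside. Its x axis runs from its front (robot side, catch plate) to its hinge side, y to its left, z up
- hinge_line (a point): middle of the lid's hinge line, on the top rear edge of the base: 98.5 mm behind the case's origin and 75 mm over the bench. The hinge axis runs along the case's y
- lid (a joint): lid angle (rad): 0 shut, grows as it opens, starts at 1.454, held by the locked stay. Blue hood 197 x 250 mm, 62 high, about 0.6 kg (varies). With the stay unlocked it stays where it is left near upright, needs about 3 N at the handle to bring it forward, and somewhere below 0.9 rad falls by itself unless held (up to 5 N). Latched it rests at 0.002 to 0.006; not latched it springs back above 0.02
- handle_bar (a point): middle of the lid's steel bow handle: round bar 12 mm thick along the case's y, 90 mm of it free between two legs, 40 mm clear of the lid's front wall. Moves with the lid: 237 mm in front of the hinge line and 48 above it when shut (lid's top is then 17 mm higher than the bar); at the start it stands 316 mm over the bench, free to straddle from above
- knee_knob (a point): middle of the red round knob on the knee of the stay: 12 mm thick, 32 long along the case's y; the steel links run past its right-hand end. At the start 91 mm in front of the hinge line, 15 above it, 68 right of the case's middle, free to take from above. Lifting it over centre takes 5 to 8 N; then it stays where it is left
- stay_pivot (a point): lower pivot of the stay, in the plane of the knob's middle: the knob swings about it on a circle of 62.5 mm radius, axis along the case's y. At the start it lies 55 mm nearer the case's front and 29 mm lower than the knob, so from the lock the knob goes up and a little to the front
- stay_knee (a joint): knee angle of the stay (rad): 0 with its two links in line (centre); -0.14 at the start, locked past centre on its stop, so that the lid cannot come down; positive once the knob is lifted past centre (0.1 after 8 mm of lift, 0.3 after 14 mm); folds to 2.35 as the lid shuts. Dragging the locked lid down with 60 N or more bends the stay
- striker (a point): tip of the hook-shaped steel striker under the lid's front wall, in the case's middle plane, 18 mm wide. With the lid up it juts out to the front over the case, 54 mm in front of the hinge line: keep the gripper clear of it, come to the knob from the front
- seal: black rubber seal all round the base's rim, 7 mm high; origin: centre of its top. The lid meets it at 0.035 rad; from there the force needed at the handle grows to 10 to 15 N at 0.003 rad, where the catch snaps over. It bears 18 N when latched, is hard down at -0.005 rad, and over 45 N between lid and seal crushes it
- catch_bolt (a joint): spring bolt of the catch, inside the middle of the front wall (m): 0 sprung out, 0.003 to 0.006 while the lid's striker drives it back (from 0.1 rad of the lid down), 0 again once it has snapped over the striker
- loupe: black eye loupe, 38 mm wide and 32 mm high, standing near the case; a bystander; origin: centre of its underside
- brass_hammer: small brass hammer with a wooden handle, 170 mm long, lying at the bench's front right; a bystander; origin: centre of its underside
- graver_a: graver with a brown mushroom handle, 112 mm long, lying to the left of the case; a bystander; origin: centre of its underside
- graver_b: a second, like graver, 112 mm long, lying to the left of the case; a bystander; origin: centre of its underside
- v_block: steel V-block 34 x 40 x 28 mm at the bench's front left; a bystander; origin: centre of its underside

How it is judged (in metres and radians):
On the way, in this order (a step that is already met when the one before it is completed fails the run):
1. the knee of the stay is past centre and unlocked, with the lid still up (value of joint stay_knee above 0.08 rad and value of joint lid above 1 rad), for 0.2 s.
2. the lid is lowered to its seal (value of joint lid below 0.1 rad), for 0.05 s.
At the end, for the whole second after the job is handed in: the lid is fully down on its seal (within 0.01 rad, 2.4 mm at the handle) and the catch bolt has snapped over its striker (sprung out to within 2 mm), and it stays so with nothing touching it (value of joint lid below 0.01 rad and value of joint catch_bolt below 0.002 m).
It fails at once if the lid drops or slams (the last 0.35 rad faster than 1.2 rad/s, 0.29 m/s at the handle) (value of joint lid below 0.35 rad and velocity of joint lid below -1.2 rad/s).
It fails at once if the lid is pressed so hard that the seal is crushed (contact force between lid and seal above 45 N).
It fails at once if the lid is dragged down against the locked stay and bends it (value of joint stay_knee below -0.05 rad and value of joint lid below 1.4445 rad).
It fails at once if a bystander is shoved more than 30 mm (distance of any of loupe, brass_hammer, graver_a, graver_b, v_block from where it was at the start of the episode above 0.03 m).
It also fails if it takes over 67 s, if anything falls off the work surface, if the arm or the gripper's body presses on something with over 40 N, if the wrist force passes 120 N, or if a joint passes its speed limit or range.

### The arm

A 6-joint arm with a two-finger parallel gripper is mounted at the origin on a cart in front of the work surface, level with it; the furniture and walls round the work are solid. World frame = base frame: x ahead of the robot, y to its left, z up, the work surface at z = 0. Lengths are in mm, angles in rad, forces in N, time in s.
With the tool pointing down it reaches from about 250 to 775 mm from the base axis. Payload 4 kg.
Tool frame: the origin (TCP) lies on the centre line of the jaws, within the pads' length; the fingertips stand 19 mm ahead of it and the grasp point (between the pads) is the TCP; y points along the fingers, x is the direction in which the jaws open and shut, and the axes are right-handed (so a half turn about y gives the same grasp; the last joint's range is limited). The gripper opens to 94 mm and grips with 3 to 60 N. Pads are 16 mm wide; open, the fingers measure 119 mm over their backs; the gripper's body (75 mm by 177 mm) begins 78 mm behind the grasp point.
Start: joints at [1.01, 0.087, 1.371, -0, 1.684, -0.103], TCP at [243.098, 493.378, 224.506] pointing down, gripper open.
Joint ranges: [-3.1, 3.1], [-0.76, 2.03], [0.27, 2.55], [-1.08, 4.22], [0.17, 2.65], [-2.57, 2.57]. Speed limits (rad/s): [2.79, 2.79, 3.14, 3.14, 3.14, 3.14].

### API

Orientations are given as a rotation vector (axis times angle).
In Python, from bench import * gives the robot as it stands.
- The arm moves only by the tool arm_command, never from a script. Its argument "deltas" is one flat list of numbers, 6 for each row, row after row: the shift along the world's x, y, z in units of 50 mm (1.0 is 50 mm), then the turn, a rotation vector about the world's x, y, z in units of 5 degrees (1.0 is 5 degrees). A call has exactly 8 rows; each row shifts and turns the commanded pose from where the row before left it; what a row does not reach is not made up. A row lasts 1/10 s, in which the tool goes at most 50 mm and 8.59 degrees, less where a joint would pass 70% of its speed; a pose out of reach is approached as far as the arm can. A call is refused whole if a number of a shift passes 1 or a number of a turn 1, either way. A call with a gripper value outside its range is refused whole. "hand" is the gripper's target within -1 to 1 (shut at 1, half-way at 0, fully open at -1), set as the call begins (left out, the last holds). The fingers move at their own pace and stop on an object; the grip force is fixed at half the most. Time passes only in rows, so rows that do not move let the fingers close, or fill a call up. It gives the time, the measured TCP pose, the force and the opening at its end, in the units of the state.
- read_state(): the state, without advancing time (a new reading comes with each control period).
- get_image(name): name is "scene" or "top"; returns a dict with "img" (480x640x3 uint8, red, green, blue), "range_z" (480x640 float32, mm along the optical axis (not along the pixel's ray), 0 where there is no reading), "mtx" (3x3 intrinsics, pixels), "rvec" (rotation vector, rad) and "tvec" (3), from world to camera coordinates, as OpenCV has them. Camera axes: x right, y down, z forward; pixel columns grow to the right and rows downward; lengths in mm; the calibration is good to about 2 mm. A picture is of the moment at which its call begins.
- job_done(): hands the job in, once; it reports no verdict.
The state is a dict: "time_s": time; "qpos": joint angles; "qvel": joint speeds; "effort": joint torques, N m; "tcp_pos": TCP position; "tcp_rot": TCP orientation; "wrist_force": force on the tool from outside, world axes, zero at the start; "moment": the same for the moment, N m; "opening": finger opening in mm.
Only numpy, scipy, OpenCV 4.12 (cv2) and the standard library are available. Lean on these libraries where they do the work, as an engineer would, in place of code of your own. Each camera call takes 0.05 s, during which the arm holds its last target.

## Working session

There is one attempt and no reset: what is moved stays moved. The work goes in short steps, Python scripts to look and compute and a tool call to move; the robot and the scene stay as the last step left them, time stands still between calls to the robot, and variables do not carry over. Pictures are saved under pics/ and viewed, and the job is handed in when it is done.

Besides the shell and the picture viewer there is one more tool, called after "Emit:" in YAML: its name, and indented under it one key for each argument. arm_command: Moves the arm, as the interface text tells. Its arguments: {"type":"object","properties":{"deltas":{"type":"array","items":{"type":"number"}},"hand":{"type":"number"}},"required":["deltas"]}

```bash
mkdir -p pics
cat > h.py <<'E'
from bench import *
import numpy as np, cv2
def save(n,f):
    d=get_image(n); cv2.imwrite('pics/'+f,d['img'][:,:,::-1]); return d
def pts(d):
    R=cv2.Rodrigues(np.array(d['rvec'],float))[0]; t=np.array(d['tvec'],float).ravel(); K=np.array(d['mtx'])
    z=d['range_z'].astype(float); v,u=np.mgrid[:480,:640]
    P=np.stack([(u-K[0,2])/K[0,0]*z,(v-K[1,2])/K[1,1]*z,z],-1)
    W=(P-t)@R; W[z==0]=np.nan
    return W
E
python3 - <<'E'
from h import *
for n in('scene','top'):
    d=save(n,n+'0.png'); R=cv2.Rodrigues(np.array(d['rvec'],float))[0]
    print(n,-R.T@np.array(d['tvec']).ravel(),R[2],d['mtx'][0])
    np.savez('pics/'+n+'0.npz',W=pts(d),img=d['img'])
print(read_state())
E
```

```text
scene [-288.19724789 -548.54101122  674.76665921] [ 0.71739694  0.49845633 -0.48670619] [507.60362505   0.         316.719868  ]
top [ 413.23804914   12.0854149  1173.30842953] [ 0.10963312  0.02306647 -0.99370444] [535.08038356   0.         325.900626  ]
{'time_s': 0.1, 'qpos': array([ 1.00988451e+00,  8.78640915e-02,  1.37207109e+00, -1.92236487e-05,
        1.68360462e+00, -1.03095537e-01]), 'qvel': array([-0.00154066, -0.00131116, -0.0035437 , -0.00088662, -0.00175417,
       -0.0003303 ]), 'effort': array([ 2.47116666e-03, -3.41252804e+01, -3.03301585e+01,  7.20054097e-02,
        3.04457475e-02, -8.14783812e-05]), 'tcp_pos': array([242.86114696, 492.97320873, 223.44673269]), 'tcp_rot': array([-1.39255597, -0.86439474,  0.86725025]), 'wrist_force': array([ 0.60558918,  1.52690526, -0.57876401]), 'moment': array([0.0558392 , 0.00188444, 0.00882584]), 'opening': 93.94948598520988}
```

View pics/scene0.png

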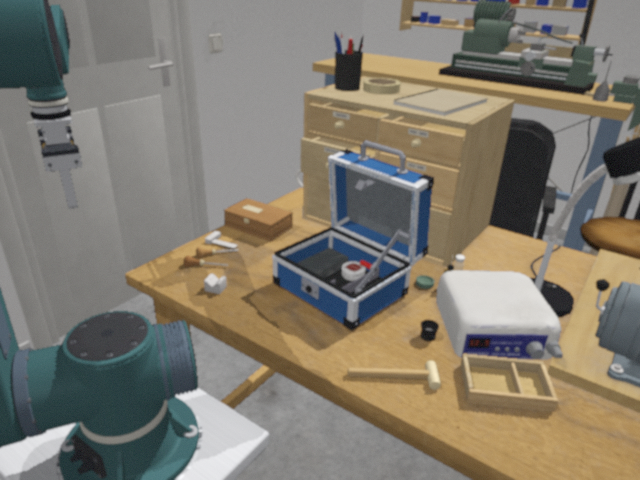

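View pics/top0.png

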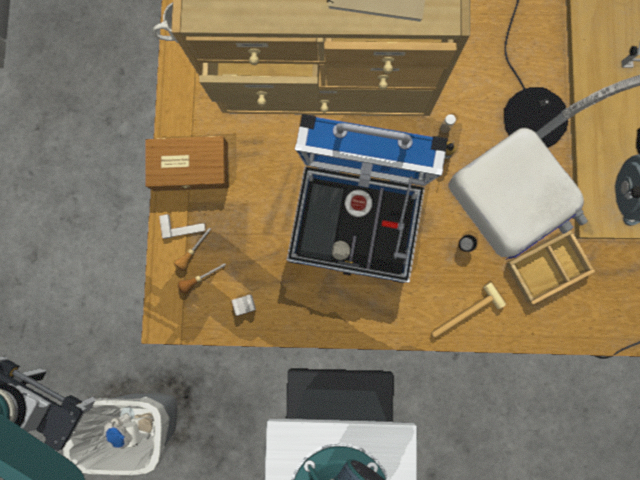

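Run:
```python
from h import *
for n in('top','scene'):
    f=np.load(f'pics/{n}0.npz');W,img=f['W'],f['img']
    hsv=cv2.cvtColor(img,cv2.COLOR_RGB2HSV); h,s,v=[hsv[...,i].astype(int) for i in range(3)]
    red=((h<8)|(h>172))&(s>150)&(v>80)
    k,l,st,c=cv2.connectedComponentsWithStats(red.astype(np.uint8))
    for i in range(1,k):
        if st[i,4]>15: m=l==i; print(n,'red',c[i],st[i],np.nanmedian(W[m],0),np.nanmin(W[m],0),np.nanmax(W[m],0))
    # handle: z in 300..335 
    m=(W[...,2]>295)&(W[...,2]<335)&(W[...,0]>350)&(W[...,0]<750)&(abs(W[...,1])<250)&(s<60)
    k,l,st,c=cv2.connectedComponentsWithStats(m.astype(np.uint8))
    for i in range(1,k):
        if st[i,4]>30:
            q=W[l==i]; print(n,'bar',c[i],st[i],np.median(q,0),q.min(0),q.max(0))
    # rim z 70..90
    m=(W[...,2]>68)&(W[...,2]<92)&(W[...,0]>300)&(W[...,0]<620)&(abs(W[...,1]-20)<200)
    cv2.imwrite(f'pics/m_{n}.png',(m*255).astype(np.uint8))
    q=W[m]; 
    if n=='top':
        r=cv2.minAreaRect(q[:,:2].astype(np.float32)); print(r,len(q))
```

```text
top red [359.02857143 197.91428571] [354 196  11   5  35] [624.09993551 -30.61226815  43.69398078] [619.78248085 -41.48904915  40.51977428] [628.60738894 -20.02799777  48.01039243]
top red [357.66666667 205.74509804] [352 202  13   8  51] [607.04487984 -28.68738017  43.61684793] [599.74756908 -41.64919006  38.60372808] [615.99214657 -15.8778899   48.7706962 ]
top red [389.4        223.96842105] [382 220  16   9  95] [560.9687976  -89.87820358 103.14753477] [ 554.87042674 -110.06561353   19.15836984] [580.63071178 -75.23789435 108.08125434]
top bar [372.89338235 131.67095588] [336 123  74  21 544] [681.27868758 -40.97868323 328.3156021 ] [ 668.50845083 -101.49675776  297.32452189] [695.77915214  19.33573783 334.19792205]
((551.4312744140625, -19.949310302734375), (254.2416229248047, 175.3325958251953), 81.48478698730469) 1389
scene red [514.08695652   0.95652174] [510   0   9   4  23] [2720.4359742   326.58284505  528.37520392] [2696.93619773  312.38905917  517.54296841] [2764.30738438  351.39273044  533.60630459]
scene red [349.69767442  48.02325581] [347  40   5  14  43] [911.55631421 197.87678403 481.12551796] [905.41068283 193.4299067  469.66933162] [919.60169009 209.1738737  503.99455459]
scene red [365.35  263.775] [361 261  10   7  40] [561.16101488 -90.37879781  99.9913381 ] [ 555.40961046 -102.85865953   95.14480739] [569.59094956 -75.77398516 103.64275758]
scene bar [382.90353698 150.63022508] [360 141  46  27 311] [680.01051206 -44.98830233 320.6489554 ] [ 668.27499717 -103.23208846  295.00398926] [698.29902009  20.46900699 328.44168102]
```

View pics/m_top.png

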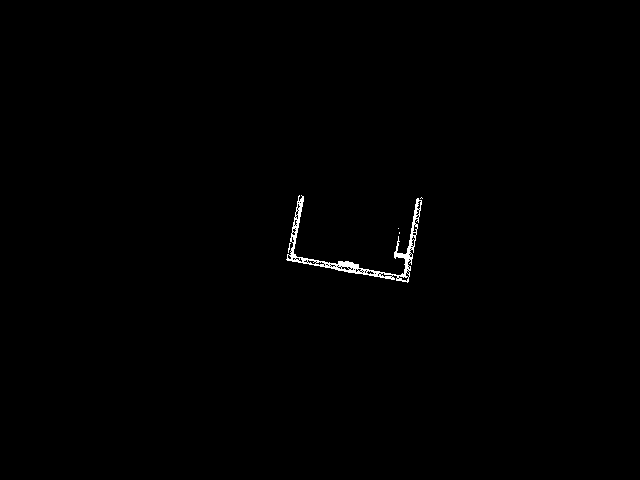

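Run:
```python
from h import *
f=np.load('pics/top0.npz');W=f['W']
m=(W[...,2]>68)&(W[...,2]<92)&(W[...,0]>300)&(W[...,0]<620)&(abs(W[...,1]-20)<200)
q=W[m][:,:2]; r=cv2.minAreaRect(q.astype(np.float32)); 
a=np.radians(r[2]-90)
for it in range(2):
    X=np.array([np.cos(a),np.sin(a)]);Y=np.array([-X[1],X[0]])
    x=q@X;y=q@Y
    L=q[y>y.max()-14]; Rr=q[y<y.min()+14]; F=q[x<x.min()+14]
    an=[]
    for s in(L,Rr):
        v=cv2.fitLine(s.astype(np.float32),2,0,.01,.01).ravel()[:2]; v=v*np.sign(v[0]); an.append(np.degrees(np.arctan2(v[1],v[0])))
    v=cv2.fitLine(F.astype(np.float32),2,0,.01,.01).ravel()[:2]; v*=np.sign(v[1]); an.append(np.degrees(np.arctan2(-v[0],v[1])))
    print(an,'L',np.median(L@Y),'R',np.median(Rr@Y),'F',np.median(F@X)); 
    a=np.radians(an[2])
X=np.array([np.cos(a),np.sin(a)]);Y=np.array([-X[1],X[0]])
for n in('top','scene'):
    f=np.load(f'pics/{n}0.npz');W,img=f['W'],f['img']
    s=cv2.cvtColor(img,cv2.COLOR_RGB2HSV)[...,1]
    m=(W[...,2]>305)&(W[...,2]<335)&(W[...,0]>600)&(W[...,0]<750)&(abs(W[...,1])<250)&(s<60)
    b=W[m]; y=b[:,:2]@Y; b=b[(y<np.median(y)+35)&(y>np.median(y)-35)]
    v=cv2.fitLine(b[:,:2].astype(np.float32),2,0,.01,.01).ravel()[:2]; v*=np.sign(v[1])
    print(n,'bar yaw',np.degrees(np.arctan2(-v[0],v[1])),'x',np.median(b[:,:2]@X),y.min(),y.max(),b[:,2].max(),np.median(b[:,2]))
    h=cv2.cvtColor(img,cv2.COLOR_RGB2HSV).astype(int)
    m=((h[...,0]<8)|(h[...,0]>172))&(h[...,1]>120)&(W[...,2]>80)&(W[...,2]<120)
    k=W[m]; print('knob',np.median(k[:,:2]@X),(k[:,:2]@X).min(),(k[:,:2]@X).max(),(k[:,:2]@Y).min(),(k[:,:2]@Y).max(),np.sort(k[:,2])[[len(k)//2,-3]])
```

```text
[np.float32(-8.895805), np.float32(-9.28189), np.float32(-9.0524025)] L 180.43381209353694 R -56.297938238096854 F 466.45404423724494
[np.float32(-8.895805), np.float32(-9.3306875), np.float32(-9.140861)] L 185.31054806703938 R -51.091202933555536 F 465.90073604136234
top bar yaw -9.28484 x 678.7720005949193 7.245952768993939 129.23916556715162 334.1979220450579 328.88524267689706
knob 568.0944447279857 563.0768099114301 1015.9924060981738 -428.5717893619895 15.542934643841823 [103.27205315 107.99419506]
scene bar yaw -9.117555 x 678.1249374053945 6.445172122251425 130.2361017020885 328.44168101674796 323.507472350463
knob 567.8447988775578 563.3511533231698 575.3199688666729 -14.571979330024472 15.231388282456049 [ 99.70411174 101.74822835]
```

```bash
cat >> h.py <<'E'
from scipy.spatial.transform import Rotation as Ro
X=np.array([.9874,-.1582,0]);Y=np.array([.1582,.9874,0]);Z=np.array([0,0,1.])
HA,HB=659.,67.2
def wp(a,b,z): return a*X+b*Y+z*Z
def target(a,b,z,t,flip=False):
    d=np.sin(t)*X-np.cos(t)*Z   # tool y
    jx=np.cos(t)*X+np.sin(t)*Z  # tool x (jaw)
    if flip: jx=-jx
    return wp(a,b,z),Ro.from_matrix(np.stack([jx,d,np.cross(jx,d)],1))
def cf(p): return np.array([p@X,p@Y,p[2]])
def delta(P,R,s=None):
    s=s or read_state(); c=Ro.from_rotvec(s['tcp_rot'])
    dr=(R*c.inv()).as_rotvec()
    print('dpos/50',np.round((P-s['tcp_pos'])/50,2),'drot/5deg',np.round(np.degrees(dr)/5,2))
def st():
    s=read_state(); m=Ro.from_rotvec(s['tcp_rot']).as_matrix()
    d=m[:,1]
    print('t',s['time_s'],'case',np.round(cf(s['tcp_pos']),1),'pos',np.round(s['tcp_pos'],1),'tilt',np.round(np.degrees(np.arctan2(d@X,-d[2])),1),'F',np.round(cf(s['wrist_force']),1),'open',round(s['opening'],1),'q',np.round(s['qpos'],2)); return s
E
python3 - <<'E'
from h import *
s=st(); print(Ro.from_rotvec(s['tcp_rot']).as_matrix().round(3))
for fl in(0,1):
  for t in (0,30):
    print(fl,t); delta(*target(568,2,220,np.radians(t),fl))
f=np.load('pics/top0.npz');W=f['W']
for x in (290,340,390):
  for y in range(0,120,10): print(x,y,W[y,x].round(0),end=' ')
  print()
print('loupe',W[243,468])
E
```

```text
t 0.1 case [161.8 525.2 223.4] pos [242.9 493.  223.4] tilt -0.0 F [ 0.4  1.6 -0.6] open 93.9 q [ 1.01  0.09  1.37 -0.    1.68 -0.1 ]
[[ 0.442 -0.001 -0.897]
 [ 0.897 -0.002  0.442]
 [-0.002 -1.     0.   ]]
0 0
dpos/50 [  6.37 -11.62  -0.07] drot/5deg [ 1.000e-02 -2.000e-02 -1.457e+01]
0 30
dpos/50 [  6.37 -11.62  -0.07] drot/5deg [  2.95  -5.72 -14.22]
1 0
dpos/50 [  6.37 -11.62  -0.07] drot/5deg [2.000e-02 1.000e-02 2.143e+01]
1 30
dpos/50 [  6.37 -11.62  -0.07] drot/5deg [-6.15 -3.18 20.87]
290 0 [879.  96. 374.] 290 10 [861.  95. 376.] 290 20 [845.  95. 374.] 290 30 [829.  94. 373.] 290 40 [825.  96. 348.] 290 50 [824.  99. 316.] 290 60 [825. 103. 275.] 290 70 [851. 113. 172.] 290 80 [796. 104. 256.] 290 90 [788. 106. 229.] 290 100 [788. 110. 178.] 290 110 [823. 125.  25.] 
340 0 [872.  16. 386.] 340 10 [860.  16. 378.] 340 20 [847.  16. 373.] 340 30 [829.  16. 375.] 340 40 [858.  16. 283.] 340 50 [813.  15. 341.] 340 60 [812.  15. 306.] 340 70 [824.  15. 237.] 340 80 [822.  15. 196.] 340 90 [824.  14. 142.] 340 100 [824.  14.  88.] 340 110 [823.  14.  30.] 
390 0 [873. -61. 385.] 390 10 [857. -61. 386.] 390 20 [846. -62. 375.] 390 30 [829. -62. 377.] 390 40 [859. -71. 284.] 390 50 [812. -66. 345.] 390 60 [nan nan nan] 390 70 [791. -69. 315.] 390 80 [823. -80. 198.] 390 90 [823. -85. 147.] 390 100 [823. -90.  94.] 390 110 [823. -96.  34.] 
loupe [ 535.20485513 -269.36482967   12.64068005]
```

Run:
```python
from h import *
t=np.radians(30)
delta(*target(568-60*.5-30,2,91+70+30,t))
```

```text
dpos/50 [  5.18 -11.43  -0.65] drot/5deg [  2.95  -5.72 -14.22]
```

Emit:
arm_command:
  deltas: [0.32,-0.71,-0.04,0.18,-0.36,-0.89,0.32,-0.71,-0.04,0.18,-0.36,-0.89,0.32,-0.71,-0.04,0.18,-0.36,-0.89,0.32,-0.71,-0.04,0.18,-0.36,-0.89,0.32,-0.71,-0.04,0.18,-0.36,-0.89,0.32,-0.71,-0.04,0.18,-0.36,-0.89,0.32,-0.71,-0.04,0.18,-0.36,-0.89,0.32,-0.71,-0.04,0.18,-0.36,-0.89]
  hand: 0.1

```text
time_s: 0.9
tcp_pos: [371.1, 207.8, 208.0]
tcp_rot: [-1.552, -0.598, 0.159]
wrist_force: [0.3, 0.5, 0.3]
opening: 42.6
```

Emit:
arm_command:
  deltas: [0.32,-0.71,-0.04,0.18,-0.36,-0.89,0.32,-0.71,-0.04,0.18,-0.36,-0.89,0.32,-0.71,-0.04,0.18,-0.36,-0.89,0.32,-0.71,-0.04,0.18,-0.36,-0.89,0.32,-0.71,-0.04,0.18,-0.36,-0.89,0.32,-0.71,-0.04,0.18,-0.36,-0.89,0.32,-0.71,-0.04,0.18,-0.36,-0.89,0.32,-0.71,-0.04,0.18,-0.36,-0.89]

```text
time_s: 1.7
tcp_pos: [499.0, -76.3, 192.0]
tcp_rot: [-1.576, -0.287, -0.541]
wrist_force: [0.2, 1.0, -0.4]
opening: 42.7
```

Run:
```python
from h import *
t=np.radians(30)
st();delta(*target(568-35,2,91+60,t));save('scene','s1.png');save('top','t1.png');st()
```

```text
t 1.7 case [504.8   3.6 192. ] pos [499.  -76.3 192. ] tilt 30.1 F [ 0.1  1.  -0.4] open 42.7 q [-0.31 -0.38  1.93  0.08  1.07 -0.16]
dpos/50 [ 0.55 -0.12 -0.82] drot/5deg [0.06 0.02 0.09]
t 1.8 case [504.8   2.1 190.8] pos [498.7 -77.8 190.8] tilt 30.0 F [-0.2  1.9 -0.6] open 42.7 q [-0.31 -0.38  1.93  0.07  1.07 -0.16]
```

View pics/s1.png

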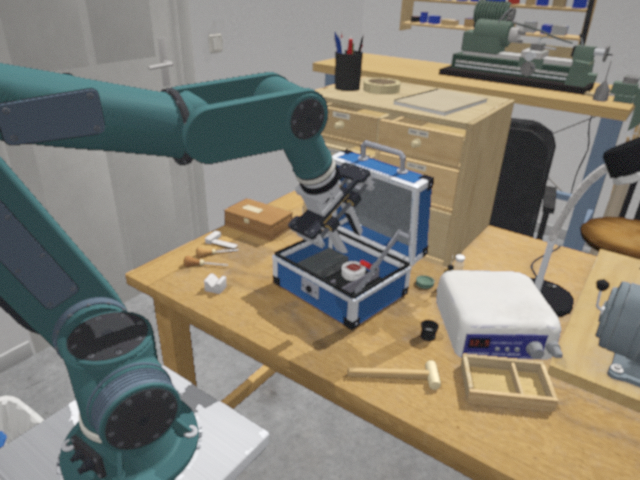

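View pics/t1.png

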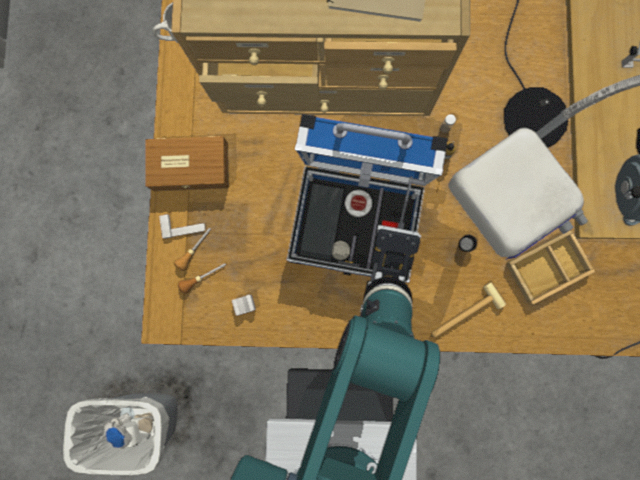

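Emit:
arm_command:
  deltas: [0.14,-0.02,-0.2,0,0,0,0.14,-0.02,-0.2,0,0,0,0.14,-0.02,-0.2,0,0,0,0.14,-0.02,-0.2,0,0,0,0.17,-0.03,-0.3,0,0,0,0.17,-0.03,-0.3,0,0,0,0.17,-0.03,-0.3,0,0,0,0.17,-0.03,-0.3,0,0,0]

```text
time_s: 2.6
tcp_pos: [561.5, -83.7, 90.9]
tcp_rot: [-1.576, -0.29, -0.535]
wrist_force: [-0.3, -0.3, 1.1]
opening: 42.2
```

Run:
```python
from h import *
st();d=save('scene','s2.png');cv2.imwrite('pics/s2c.png',cv2.resize(d['img'][200:330,270:430,::-1],None,fx=5,fy=4.5,interpolation=cv2.INTER_CUBIC));st()
```

```text
t 2.6 case [567.7   6.1  90.9] pos [561.5 -83.7  90.9] tilt 30.1 F [-0.2 -0.4  1.1] open 42.2 q [-0.28 -0.14  1.96  0.08  0.8  -0.16]
t 2.65 case [566.7   6.2  87.6] pos [560.5 -83.5  87.6] tilt 29.8 F [-0.9 -0.5 -1.8] open 42.3 q [-0.28 -0.14  1.96  0.08  0.8  -0.16]
```

View pics/s2c.png

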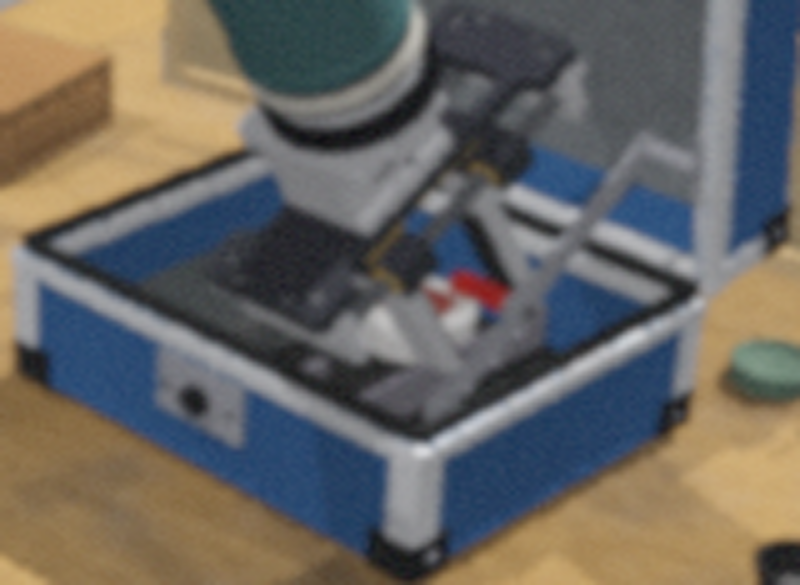

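Emit:
arm_command:
  deltas: [-0.01,-0.06,0.02,0,0,0,0,0,0,0,0,0,0,0,0,0,0,0,0,0,0,0,0,0,0,0,0,0,0,0,0,0,0,0,0,0,0,0,0,0,0,0,0,0,0,0,0,0]
  hand: 1

```text
time_s: 3.45
tcp_pos: [564.2, -88.3, 97.9]
tcp_rot: [-1.576, -0.298, -0.546]
wrist_force: [8.4, 0.6, 0.1]
opening: 10.9
```

Run:
```python
from h import *
st();d=save('scene','s3.png');cv2.imwrite('pics/s3c.png',cv2.resize(d['img'][200:330,270:430,::-1],None,fx=5,fy=4.5,interpolation=cv2.INTER_CUBIC));st()
```

```text
t 3.45 case [571.    2.   97.9] pos [564.2 -88.3  97.9] tilt 30.7 F [8.2 1.9 0.1] open 10.9 q [-0.29 -0.15  1.95  0.08  0.8  -0.17]
t 3.5 case [571.1   2.1  98. ] pos [564.2 -88.3  98. ] tilt 30.7 F [ 8.3  1.8 -1.1] open 11.0 q [-0.29 -0.15  1.95  0.08  0.8  -0.17]
```

View pics/s3c.png

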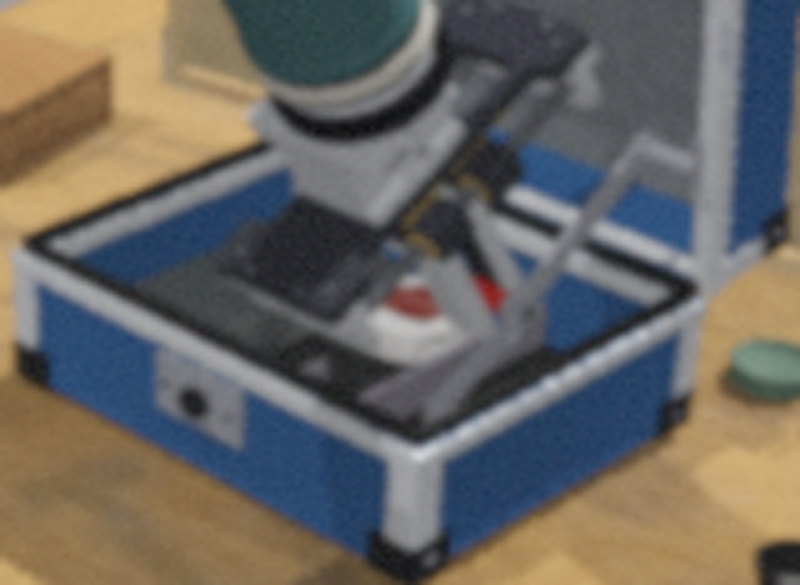

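Emit:
arm_command:
  deltas: [-0.02,0.0,0.04,0,0,0,-0.02,0.0,0.04,0,0,0,-0.02,0.01,0.04,0,0,0,-0.025,0.0,0.04,0,0,0,-0.03,0.0,0.04,0,0,0,-0.035,0.01,0.04,0,0,0,-0.035,0.01,0.04,0,0,0,-0.035,0.0,0.04,0,0,0]

```text
time_s: 4.3
tcp_pos: [552.9, -86.5, 113.5]
tcp_rot: [-1.575, -0.297, -0.546]
wrist_force: [9.5, 0.2, -1.6]
opening: 10.8
```

Run:
```python
from h import *
st();d=save('scene','s4.png');cv2.imwrite('pics/s4c.png',cv2.resize(d['img'][100:330,270:440,::-1],None,fx=3.5,fy=2.6,interpolation=cv2.INTER_CUBIC));st()
```

```text
t 4.3 case [559.6   2.  113.5] pos [552.9 -86.5 113.5] tilt 30.7 F [ 9.3  1.7 -1.6] open 10.8 q [-0.29 -0.19  1.95  0.08  0.85 -0.17]
t 4.35 case [559.4   2.  113.7] pos [552.7 -86.5 113.7] tilt 30.7 F [ 7.2  0.9 -0.3] open 10.9 q [-0.29 -0.19  1.95  0.08  0.85 -0.17]
```

View pics/s4c.png

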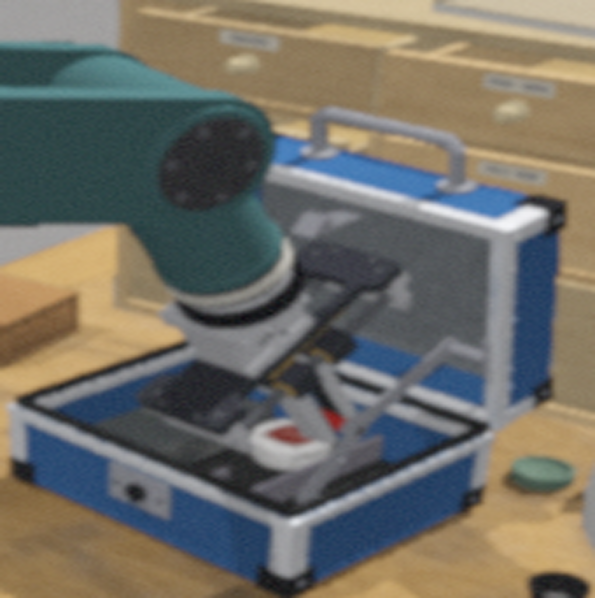

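Emit:
arm_command:
  deltas: [0,0,0,0,0,0,0,0,0,0,0,0,0,0,0,0,0,0,-0.1,0.02,0.17,0,0,0,-0.2,0.03,0.35,0,0,0,-0.3,0.05,0.52,0,0,0,-0.3,0.05,0.52,0,0,0,-0.3,0.05,0.52,0,0,0]
  hand: 0.3

```text
time_s: 5.15
tcp_pos: [488.3, -75.9, 214.5]
tcp_rot: [-1.577, -0.289, -0.537]
wrist_force: [-0.9, -0.1, 0.1]
opening: 32.9
```

Run:
```python
from h import *
st();d=save('scene','s5.png');cv2.imwrite('pics/s5c.png',cv2.resize(d['img'][100:330,270:440,::-1],None,fx=3.5,fy=2.6,interpolation=cv2.INTER_CUBIC));st()
for n in('scene','top'):
    d=get_image(n);W=pts(d);h=cv2.cvtColor(d['img'],cv2.COLOR_RGB2HSV).astype(int)
    m=((h[...,0]<8)|(h[...,0]>172))&(h[...,1]>120)&(W[...,2]>60)&(W[...,2]<150)&(abs(W[...,0]-560)<60)&(abs(W[...,1]+80)<50)
    k=W[m]; print(n,len(k)); 
    if len(k): print('knob',np.median(k@X),np.median(k@Y),np.sort(k[:,2])[[len(k)//2,-3]])
    m=(W[...,2]>305)&(W[...,2]<345)&(W[...,0]>560)&(W[...,0]<750)&(abs(W[...,1]+40)<70)&(h[...,1]<60)
    b=W[m]; y=b@Y;b=b[abs(y-67)<30]; print('bar',np.median(b@X),np.median(b[:,2]))
```

```text
t 5.15 case [494.1   2.3 214.5] pos [488.3 -75.9 214.5] tilt 30.1 F [-0.9 -0.3  0.1] open 32.9 q [-0.32 -0.42  1.91  0.08  1.13 -0.17]
t 5.2 case [495.3   2.2 221. ] pos [489.4 -76.2 221. ] tilt 30.6 F [0.8 0.4 4.2] open 33.2 q [-0.32 -0.43  1.91  0.08  1.13 -0.17]
scene 48
knob 556.1630079582949 -0.4266096447010989 [114.20820343 117.59270418]
bar 671.4347445627524 323.7893390069829
top 80
knob 558.0654869006191 -0.257960672247574 [118.69235953 121.88557773]
bar 672.0594565652746 329.3865689987283
```

View pics/s5c.png

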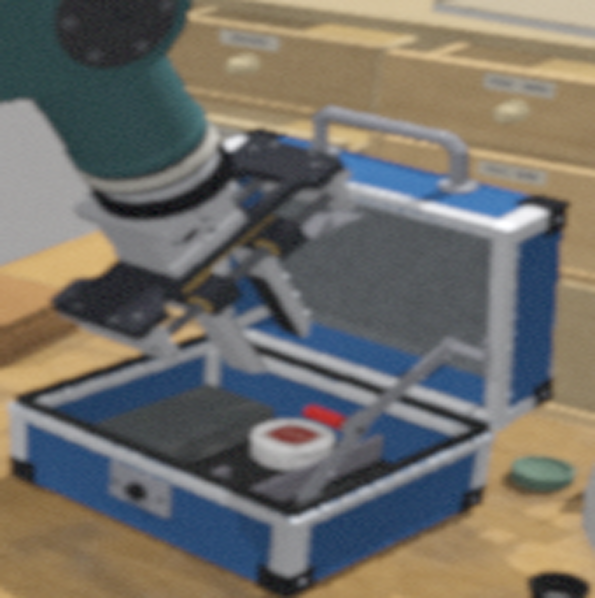

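Run:
```python
from h import *
delta(*target(672,67.5,400,0))
```

```text
dpos/50 [3.69 0.73 3.67] drot/5deg [1.05 5.99 0.02]
```

Emit:
arm_command:
  deltas: [0,0,0.46,0.13,0.75,0,0,0,0.46,0.13,0.75,0,0,0,0.46,0.13,0.75,0,0,0,0.46,0.13,0.75,0,0,0,0.46,0.13,0.75,0,0,0,0.46,0.13,0.75,0,0,0,0.46,0.13,0.75,0,0,0,0.46,0.13,0.75,0]
  hand: 0.1

```text
time_s: 6.1
tcp_pos: [489.8, -76.2, 396.4]
tcp_rot: [-1.567, 0.136, -0.117]
wrist_force: [0.8, -0.4, 0.5]
opening: 42.5
```

Emit:
arm_command:
  deltas: [0.46,0.09,0,0,0,0,0.46,0.09,0,0,0,0,0.46,0.09,0,0,0,0,0.46,0.09,0,0,0,0,0.46,0.09,0,0,0,0,0.46,0.09,0,0,0,0,0.46,0.09,0,0,0,0,0.46,0.09,0,0,0,0]

```text
time_s: 6.9
tcp_pos: [674.9, -39.9, 394.6]
tcp_rot: [-1.567, 0.134, -0.118]
wrist_force: [0.9, 0.6, 0.6]
opening: 42.3
```

Run:
```python
from h import *
st();delta(*target(672,67.5,316,0));d=save('scene','s6.png');save('top','t6.png')
W=pts(d);h=cv2.cvtColor(d['img'],cv2.COLOR_RGB2HSV).astype(int)
m=(W[...,2]>305)&(W[...,2]<345)&(W[...,0]>560)&(W[...,0]<750)&(abs(W[...,1]+40)<70)&(h[...,1]<60)
b=W[m]; y=b@Y;b=b[abs(y-67)<30]; print('bar',np.median(b@X),np.median(b[:,2]))
st();delta(*target(672,67.5,316,0))
```

```text
t 6.9 case [672.7  67.3 394.6] pos [674.9 -39.9 394.6] tilt -0.6 F [0.8 0.7 0.6] open 42.3 q [-0.14  0.45  0.58 -0.    2.12  0.02]
dpos/50 [-0.01  0.01 -1.57] drot/5deg [-0.01 -0.12  0.02]
bar 671.2130102172023 324.56592023206565
t 7.0 case [673.9  67.7 391.3] pos [676.1 -39.7 391.3] tilt -0.8 F [ 0.4 -0.7 -1.1] open 42.2 q [-0.14  0.46  0.58 -0.    2.12  0.02]
dpos/50 [-0.04  0.   -1.51] drot/5deg [-0.02 -0.16  0.01]
```

View pics/s6.png

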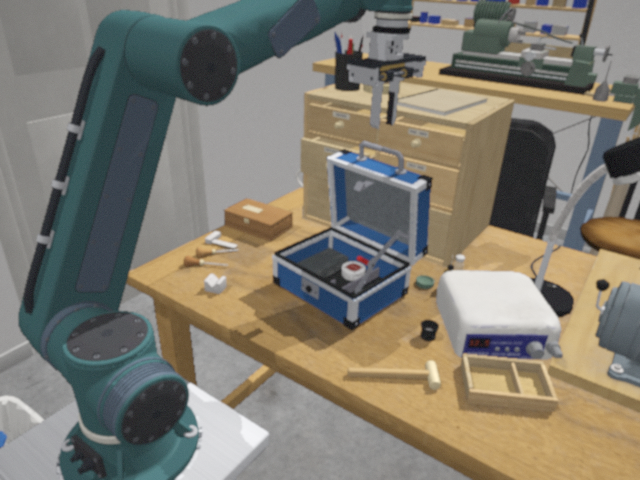

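Tool stands straight above the handle (bar at about px 383,152). Going down over it, with a small stop at the end.

Emit:
arm_command:
  deltas: [-0.02,0,-0.25,0,0,0,0,0,-0.25,0,0,0,0,0,-0.25,0,0,0,0,0,-0.25,0,0,0,0,0,-0.2,0,0,0,0,0,-0.2,0,0,0,0,0,-0.1,0,0,0,0,0,0,0,0,0]

```text
time_s: 7.8
tcp_pos: [672.2, -40.2, 321.4]
tcp_rot: [-1.567, 0.132, -0.12]
wrist_force: [0.7, -0.6, 0.2]
opening: 42.0
```

Run:
```python
from h import *
st();d=save('scene','s7.png');cv2.imwrite('pics/s7c.png',cv2.resize(d['img'][60:210,310:450,::-1],None,fx=4,fy=4,interpolation=cv2.INTER_CUBIC));st()
```

```text
t 7.8 case [670.1  66.7 321.4] pos [672.2 -40.2 321.4] tilt -0.4 F [ 0.8 -0.5  0.2] open 42.0 q [-0.14  0.39  0.81 -0.    1.95  0.02]
t 7.85 case [670.3  66.7 322.2] pos [672.4 -40.2 322.2] tilt -0.4 F [ 0.7  0.8 -0.6] open 42.5 q [-0.14  0.39  0.81 -0.    1.95  0.02]
```

View pics/s7c.png

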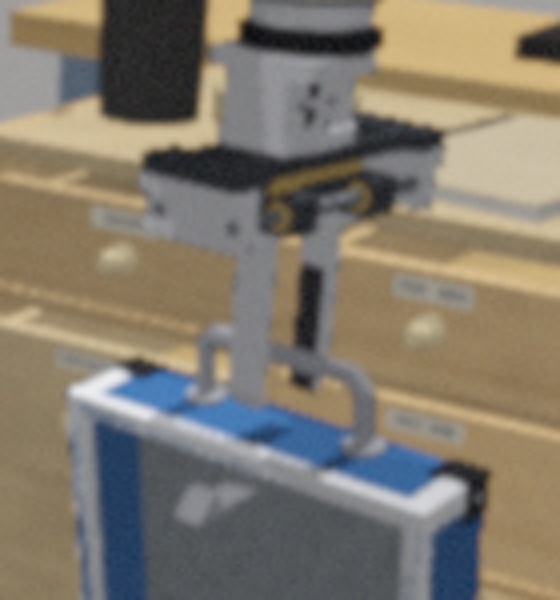

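Emit:
arm_command:
  deltas: [0,0,-0.09,0,0,0,0,0,0,0,0,0,0,0,0,0,0,0,0,0,0,0,0,0,0,0,0,0,0,0,0,0,0,0,0,0,0,0,0,0,0,0,0,0,0,0,0,0]
  hand: 1

```text
time_s: 8.65
tcp_pos: [673.2, -40.3, 318.6]
tcp_rot: [-1.568, 0.129, -0.123]
wrist_force: [5.9, 0.4, 1.6]
opening: 11.6
```

Run:
```python
from h import *
st();st()
phi0=None
s=read_state();c=cf(s['tcp_pos'])
print(np.hypot(HA-c[0],c[2]-75),np.arctan2(c[2]-75,HA-c[0])-.2)
R=242
for th in np.arange(1.43,-.01,-.1): print(round(th,2),round(HA-R*np.cos(th+.2),1),round(75+R*np.sin(th+.2),1))
```

```text
t 8.65 case [671.1  66.8 318.6] pos [673.2 -40.3 318.6] tilt -0.2 F [5.8 1.3 1.6] open 11.6 q [-0.14  0.39  0.82 -0.    1.93  0.02]
t 8.65 case [671.1  66.8 318.6] pos [673.2 -40.3 318.6] tilt -0.2 F [5.8 1.3 1.6] open 11.6 q [-0.14  0.39  0.82 -0.    1.93  0.02]
243.89419575370707 1.4204060614725935
1.43 673.3 316.6
1.33 649.1 316.8
1.23 625.0 314.6
1.13 601.3 310.0
1.03 578.1 303.1
0.93 555.7 293.9
0.83 534.4 282.5
0.73 514.3 269.0
0.63 495.7 253.6
0.53 478.7 236.4
0.43 463.5 217.6
0.33 450.2 197.3
0.23 439.0 175.9
0.13 430.1 153.4
0.03 423.4 130.2
```

```bash
cat >> h.py <<'E'
def arc(ths,oz=1.0):
    P=[wp(HA-242*np.cos(t+.2),HB,75+oz+242*np.sin(t+.2)) for t in ths]
    for a,b in zip(P,P[1:]): print(np.round((b-a)/50,2).tolist()+[0,0,0],end=', ')
    print()
def lidang(s=None):
    s=s or st(); c=cf(s['tcp_pos']); print('R',np.hypot(HA-c[0],c[2]-75),'th',np.arctan2(c[2]-75,HA-c[0])-.2)
E
python3 - <<'E'
from h import *
arc(np.linspace(1.42,1.22,9));arc(np.linspace(1.22,.98,9));arc(np.linspace(.98,.74,9))
E
```

```text
[-0.12, 0.02, 0.0, 0, 0, 0], [-0.12, 0.02, 0.0, 0, 0, 0], [-0.12, 0.02, -0.0, 0, 0, 0], [-0.12, 0.02, -0.0, 0, 0, 0], [-0.12, 0.02, -0.01, 0, 0, 0], [-0.12, 0.02, -0.01, 0, 0, 0], [-0.12, 0.02, -0.01, 0, 0, 0], [-0.12, 0.02, -0.02, 0, 0, 0], 
[-0.14, 0.02, -0.02, 0, 0, 0], [-0.14, 0.02, -0.03, 0, 0, 0], [-0.14, 0.02, -0.03, 0, 0, 0], [-0.14, 0.02, -0.04, 0, 0, 0], [-0.14, 0.02, -0.04, 0, 0, 0], [-0.14, 0.02, -0.05, 0, 0, 0], [-0.13, 0.02, -0.05, 0, 0, 0], [-0.13, 0.02, -0.05, 0, 0, 0], 
[-0.13, 0.02, -0.06, 0, 0, 0], [-0.13, 0.02, -0.06, 0, 0, 0], [-0.13, 0.02, -0.07, 0, 0, 0], [-0.13, 0.02, -0.07, 0, 0, 0], [-0.12, 0.02, -0.07, 0, 0, 0], [-0.12, 0.02, -0.08, 0, 0, 0], [-0.12, 0.02, -0.08, 0, 0, 0], [-0.12, 0.02, -0.08, 0, 0, 0],
```

Emit:
arm_command:
  deltas: [-0.06,0.01,0,0,0,0,-0.12,0.02,0,0,0,0,-0.12,0.02,0,0,0,0,-0.12,0.02,0,0,0,0,-0.12,0.02,-0.01,0,0,0,-0.12,0.02,-0.01,0,0,0,-0.12,0.02,-0.01,0,0,0,-0.12,0.02,-0.02,0,0,0]

```text
time_s: 9.45
tcp_pos: [626.8, -32.6, 315.6]
tcp_rot: [-1.568, 0.131, -0.121]
wrist_force: [3.3, -1.2, 4.4]
opening: 10.9
```

Run:
```python
from h import *
lidang();d=save('scene','s8.png');cv2.imwrite('pics/s8c.png',cv2.resize(d['img'][60:330,250:450,::-1],None,fx=3,fy=2.2,interpolation=cv2.INTER_CUBIC));lidang()
```

```text
t 9.45 case [624.   67.  315.6] pos [626.8 -32.6 315.6] tilt -0.4 F [ 3.4 -0.7  4.4] open 10.9 q [-0.14  0.27  0.98 -0.    1.9   0.02]
R 243.09058890287486 th 1.2264662695280386
t 9.5 case [623.1  67.  315.6] pos [625.9 -32.4 315.6] tilt -0.4 F [ 1.5 -0.5  2.2] open 10.9 q [-0.14  0.27  0.98 -0.    1.9   0.02]
R 243.21367473871817 th 1.2227895469848442
```

View pics/s8c.png

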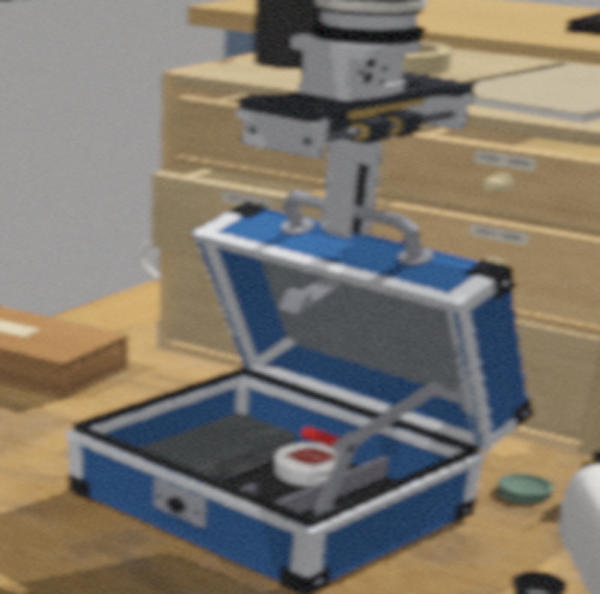

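Lid follows freely with low force, and the stay is folding (knob at crop 320,435). Continuing.

Emit:
arm_command:
  deltas: [-0.14,0.02,-0.02,0,0,0,-0.14,0.02,-0.03,0,0,0,-0.14,0.02,-0.03,0,0,0,-0.14,0.02,-0.04,0,0,0,-0.14,0.02,-0.04,0,0,0,-0.14,0.02,-0.05,0,0,0,-0.13,0.02,-0.05,0,0,0,-0.13,0.02,-0.05,0,0,0]

```text
time_s: 10.3
tcp_pos: [571.9, -23.8, 299.6]
tcp_rot: [-1.566, 0.13, -0.12]
wrist_force: [1.3, 4.0, 1.6]
opening: 11.1
```

Run:
```python
from h import *
lidang()
```

```text
t 10.3 case [568.5  67.  299.6] pos [571.9 -23.8 299.6] tilt -0.4 F [0.6 4.2 1.6] open 11.1 q [-0.14  0.14  1.16  0.    1.84  0.02]
R 242.11781778920673 th 0.9876824567144957
```

Emit:
arm_command:
  deltas: [-0.13,0.02,-0.06,0,0,0,-0.13,0.02,-0.06,0,0,0,-0.13,0.02,-0.07,0,0,0,-0.13,0.02,-0.07,0,0,0,-0.12,0.02,-0.07,0,0,0,-0.12,0.02,-0.08,0,0,0,-0.12,0.02,-0.08,0,0,0,-0.12,0.02,-0.08,0,0,0]

```text
time_s: 11.1
tcp_pos: [522.0, -16.3, 270.8]
tcp_rot: [-1.567, 0.131, -0.121]
wrist_force: [2.7, 4.2, -1.2]
opening: 10.9
```

Run:
```python
from h import *
lidang()
for a,b in((.74,.54),(.54,.34),(.34,.18)): arc(np.linspace(a,b,9))
d=save('scene','s9.png');cv2.imwrite('pics/s9c.png',cv2.resize(d['img'][60:330,250:450,::-1],None,fx=3,fy=2.2,interpolation=cv2.INTER_CUBIC))
```

```text
t 11.1 case [518.   66.5 270.8] pos [522.  -16.3 270.8] tilt -0.4 F [ 2.   4.5 -1.2] open 10.9 q [-0.14  0.03  1.34 -0.    1.78  0.02]
R 241.3128195256136 th 0.7465530159054976
[-0.1, 0.02, -0.07, 0, 0, 0], [-0.09, 0.02, -0.07, 0, 0, 0], [-0.09, 0.01, -0.08, 0, 0, 0], [-0.09, 0.01, -0.08, 0, 0, 0], [-0.09, 0.01, -0.08, 0, 0, 0], [-0.09, 0.01, -0.08, 0, 0, 0], [-0.08, 0.01, -0.09, 0, 0, 0], [-0.08, 0.01, -0.09, 0, 0, 0], 
[-0.08, 0.01, -0.09, 0, 0, 0], [-0.08, 0.01, -0.09, 0, 0, 0], [-0.07, 0.01, -0.09, 0, 0, 0], [-0.07, 0.01, -0.1, 0, 0, 0], [-0.07, 0.01, -0.1, 0, 0, 0], [-0.07, 0.01, -0.1, 0, 0, 0], [-0.07, 0.01, -0.1, 0, 0, 0], [-0.06, 0.01, -0.1, 0, 0, 0], 
[-0.05, 0.01, -0.08, 0, 0, 0], [-0.05, 0.01, -0.08, 0, 0, 0], [-0.04, 0.01, -0.09, 0, 0, 0], [-0.04, 0.01, -0.09, 0, 0, 0], [-0.04, 0.01, -0.09, 0, 0, 0], [-0.04, 0.01, -0.09, 0, 0, 0], [-0.04, 0.01, -0.09, 0, 0, 0], [-0.04, 0.01, -0.09, 0, 0, 0],
```

View pics/s9c.png

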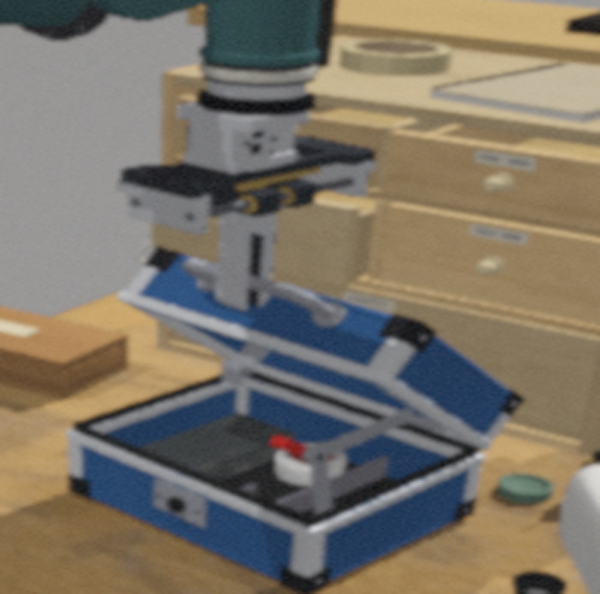

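Emit:
arm_command:
  deltas: [-0.1,0.015,-0.07,0,0,0,-0.09,0.015,-0.07,0,0,0,-0.09,0.01,-0.08,0,0,0,-0.09,0.01,-0.08,0,0,0,-0.09,0.01,-0.08,0,0,0,-0.09,0.01,-0.08,0,0,0,-0.08,0.01,-0.09,0,0,0,-0.08,0.01,-0.09,0,0,0]

```text
time_s: 11.95
tcp_pos: [486.6, -11.0, 238.9]
tcp_rot: [-1.565, 0.131, -0.12]
wrist_force: [1.6, 6.7, -0.6]
opening: 11.0
```

Run:
```python
from h import *
lidang()
```

```text
t 11.95 case [482.2  66.2 238.9] pos [486.6 -11.  238.9] tilt -0.4 F [ 0.5  6.9 -0.6] open 11.0 q [-0.14 -0.05  1.48  0.    1.72  0.02]
R 241.12215338460402 th 0.5475815486194966
```

Emit:
arm_command:
  deltas: [-0.08,0.01,-0.09,0,0,0,-0.08,0.01,-0.09,0,0,0,-0.07,0.01,-0.09,0,0,0,-0.07,0.01,-0.1,0,0,0,-0.07,0.01,-0.1,0,0,0,-0.07,0.01,-0.1,0,0,0,-0.07,0.01,-0.1,0,0,0,-0.06,0.01,-0.1,0,0,0]

```text
time_s: 12.75
tcp_pos: [458.1, -7.0, 200.1]
tcp_rot: [-1.565, 0.131, -0.12]
wrist_force: [1.3, 7.1, -1.3]
opening: 11.2
```

Run:
```python
from h import *
lidang()
```

```text
t 12.75 case [453.4  65.6 200.1] pos [458.1  -7.  200.1] tilt -0.4 F [ 0.1  7.2 -1.3] open 11.2 q [-0.14 -0.11  1.61  0.    1.64  0.02]
R 240.68783139884323 th 0.34659831095338306
```

Emit:
arm_command:
  deltas: [-0.05,0.01,-0.08,0,0,0,-0.05,0.01,-0.08,0,0,0,-0.04,0.01,-0.09,0,0,0,-0.04,0.01,-0.09,0,0,0,-0.04,0.01,-0.09,0,0,0,-0.04,0.005,-0.09,0,0,0,-0.04,0.005,-0.09,0,0,0,-0.04,0.005,-0.09,0,0,0]

```text
time_s: 13.55
tcp_pos: [441.0, -4.2, 165.0]
tcp_rot: [-1.566, 0.132, -0.12]
wrist_force: [2.1, 5.6, -1.5]
opening: 10.8
```

Run:
```python
from h import *
lidang()
for a,b in((.18,.06),(.06,0.02)): arc(np.linspace(a,b,9))
d=save('scene','s10.png');cv2.imwrite('pics/s10c.png',cv2.resize(d['img'][60:330,250:450,::-1],None,fx=3,fy=2.2,interpolation=cv2.INTER_CUBIC))
lidang()
```

```text
t 13.55 case [436.1  65.6 165. ] pos [441.   -4.2 165. ] tilt -0.4 F [ 1.2  5.9 -1.5] open 10.8 q [-0.14 -0.13  1.71  0.    1.58  0.02]
R 240.37427474998043 th 0.18380087058689693
[-0.03, 0.0, -0.07, 0, 0, 0], [-0.03, 0.0, -0.07, 0, 0, 0], [-0.02, 0.0, -0.07, 0, 0, 0], [-0.02, 0.0, -0.07, 0, 0, 0], [-0.02, 0.0, -0.07, 0, 0, 0], [-0.02, 0.0, -0.07, 0, 0, 0], [-0.02, 0.0, -0.07, 0, 0, 0], [-0.02, 0.0, -0.07, 0, 0, 0], 
[-0.01, 0.0, -0.02, 0, 0, 0], [-0.01, 0.0, -0.02, 0, 0, 0], [-0.01, 0.0, -0.02, 0, 0, 0], [-0.01, 0.0, -0.02, 0, 0, 0], [-0.01, 0.0, -0.02, 0, 0, 0], [-0.01, 0.0, -0.02, 0, 0, 0], [-0.01, 0.0, -0.02, 0, 0, 0], [-0.01, 0.0, -0.02, 0, 0, 0], 
t 13.6 case [435.6  65.6 164.2] pos [440.5  -4.1 164.2] tilt -0.5 F [ 0.8  6.1 -3.3] open 11.2 q [-0.14 -0.13  1.71  0.    1.58  0.02]
R 240.51136762544508 th 0.1798327683047175
```

View pics/s10c.png

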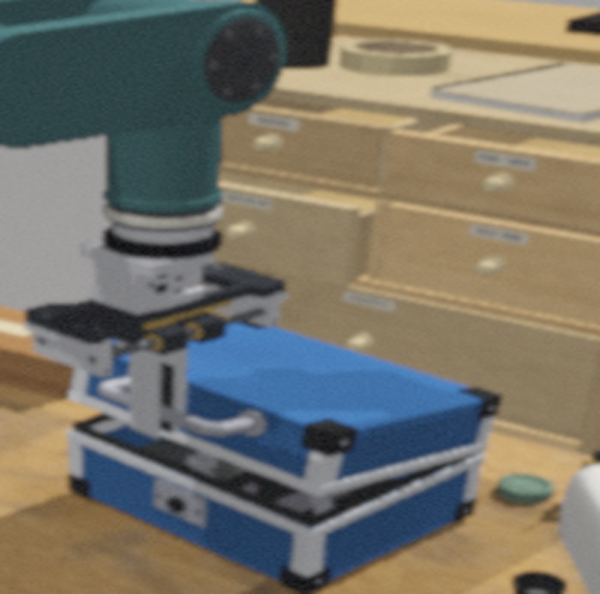

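Emit:
arm_command:
  deltas: [-0.02,0.01,-0.07,0,0,0,-0.02,0.01,-0.07,0,0,0,-0.02,0.01,-0.07,0,0,0,-0.02,0.01,-0.07,0,0,0,-0.02,0.0,-0.07,0,0,0,-0.02,0,-0.07,0,0,0,-0.02,0,-0.07,0,0,0,-0.02,0,-0.06,0,0,0]

```text
time_s: 14.4
tcp_pos: [432.4, -2.8, 139.3]
tcp_rot: [-1.567, 0.133, -0.12]
wrist_force: [-6.9, 3.6, 8.1]
opening: 11.0
```

Run:
```python
from h import *
lidang()
```

```text
t 14.4 case [427.4  65.6 139.3] pos [432.4  -2.8 139.3] tilt -0.5 F [-7.3  2.5  8.1] open 11.0 q [-0.14 -0.14  1.76 -0.    1.53  0.02]
R 240.38898164458067 th 0.07089750752979268
```

Emit:
arm_command:
  deltas: [-0.02,0,-0.03,0,0,0,-0.02,0,-0.03,0,0,0,-0.01,0,-0.03,0,0,0,-0.01,0,-0.03,0,0,0,-0.01,0,-0.02,0,0,0,0,0,-0.02,0,0,0,0,0,-0.02,0,0,0,0,0,0,0,0,0]

```text
time_s: 15.2
tcp_pos: [430.4, -2.5, 130.2]
tcp_rot: [-1.567, 0.13, -0.122]
wrist_force: [-0.7, 5.2, 2.7]
opening: 10.8
```

Run:
```python
from h import *
lidang()
```

```text
t 15.2 case [425.4  65.6 130.2] pos [430.4  -2.5 130.2] tilt -0.3 F [-1.5  5.   2.7] open 10.8 q [-0.14 -0.14  1.78  0.    1.51  0.02]
R 240.04064892074646 th 0.031872230244382904
```

Around the seal contact (≈0.03). Pressing on in small steps.

Emit:
arm_command:
  deltas: [0,0,-0.02,0,0,0,-0.01,0,-0.02,0,0,0,0,0,-0.02,0,0,0,0,0,-0.02,0,0,0,0,0,-0.02,0,0,0,0,0,0,0,0,0,0,0,0,0,0,0,0,0,0,0,0,0]

```text
time_s: 16.0
tcp_pos: [429.2, -2.3, 126.1]
tcp_rot: [-1.566, 0.131, -0.121]
wrist_force: [-4.0, 6.3, 7.6]
opening: 10.8
```

Run:
```python
from h import *
lidang()
```

```text
t 16.0 case [424.2  65.6 126.1] pos [429.2  -2.3 126.1] tilt -0.4 F [-5.   5.6  7.6] open 10.8 q [-0.14 -0.14  1.79  0.    1.5   0.02]
R 240.3246011554661 th 0.014198660801751806
```

Emit:
arm_command:
  deltas: [0,0,-0.02,0,0,0,-0.01,0,-0.02,0,0,0,0,0,-0.02,0,0,0,0,0,0,0,0,0,0,0,0,0,0,0,0,0,0,0,0,0,0,0,0,0,0,0,0,0,0,0,0,0]

```text
time_s: 16.8
tcp_pos: [428.5, -2.2, 123.6]
tcp_rot: [-1.566, 0.131, -0.12]
wrist_force: [-6.1, 6.3, 10.7]
opening: 10.9
```

Run:
```python
from h import *
lidang()
```

```text
t 16.8 case [423.4  65.6 123.6] pos [428.5  -2.2 123.6] tilt -0.4 F [-7.1  5.3 10.7] open 10.9 q [-0.14 -0.14  1.79  0.    1.49  0.02]
R 240.51289046242204 th 0.0033905045235077813
```

Emit:
arm_command:
  deltas: [0,0,-0.02,0,0,0,0,0,-0.02,0,0,0,0,0,0,0,0,0,0,0,0,0,0,0,0,0,0,0,0,0,0,0,0,0,0,0,0,0,0,0,0,0,0,0,0,0,0,0]

```text
time_s: 17.6
tcp_pos: [428.0, -2.1, 121.8]
tcp_rot: [-1.566, 0.132, -0.119]
wrist_force: [-9.5, 6.1, 12.4]
opening: 11.3
```

Run:
```python
from h import *
lidang()
```

```text
t 17.6 case [423.   65.6 121.8] pos [428.   -2.1 121.8] tilt -0.5 F [-10.4   4.5  12.4] open 11.3 q [-0.14 -0.14  1.8   0.    1.49  0.02]
R 240.63807011507785 th -0.004313086145743716
```

Emit:
arm_command:
  deltas: [0,0,-0.02,0,0,0,0,0,-0.02,0,0,0,0,0,0,0,0,0,0,0,0,0,0,0,0,0,0,0,0,0,0,0,0,0,0,0,0,0,0,0,0,0,0,0,0,0,0,0]

```text
time_s: 18.4
tcp_pos: [427.6, -2.1, 120.2]
tcp_rot: [-1.566, 0.133, -0.119]
wrist_force: [-10.9, 6.1, 15.0]
opening: 11.1
```

Run:
```python
from h import *
lidang()
```

```text
t 18.4 case [422.5  65.6 120.2] pos [427.6  -2.1 120.2] tilt -0.5 F [-11.8   4.3  15. ] open 11.1 q [-0.14 -0.14  1.8   0.    1.49  0.02]
R 240.74214365484636 th -0.011296297604567018
```

Emit:
arm_command:
  deltas: [0,0,-0.02,0,0,0,0,0,-0.01,0,0,0,0,0,0,0,0,0,0,0,0,0,0,0,0,0,0,0,0,0,0,0,0,0,0,0,0,0,0,0,0,0,0,0,0,0,0,0]

```text
time_s: 19.2
tcp_pos: [427.2, -2.0, 118.8]
tcp_rot: [-1.566, 0.133, -0.118]
wrist_force: [-12.2, 6.9, 15.9]
opening: 11.3
```

Run:
```python
from h import *
lidang()
```

```text
t 19.2 case [422.2  65.6 118.8] pos [427.2  -2.  118.8] tilt -0.6 F [-13.2   4.9  15.9] open 11.3 q [-0.14 -0.14  1.8   0.    1.49  0.02]
R 240.85308182782646 th -0.017040889165935796
```

Run:
```python
from h import *
d=save('scene','s11.png');cv2.imwrite('pics/s11c.png',cv2.resize(d['img'][150:330,250:430,::-1],None,fx=4,fy=3.3,interpolation=cv2.INTER_CUBIC))
s=st(); print(s['moment'])
W=pts(d)
# lid top plane: blue points high
h=cv2.cvtColor(d['img'],cv2.COLOR_RGB2HSV).astype(int)
m=(h[...,0]>100)&(h[...,0]<125)&(h[...,1]>120)&(W[...,2]>110)&(W[...,2]<180)&(W[...,0]>430)&(W[...,0]<700)
q=W[m];A=np.c_[q@X-HA,np.ones(len(q))]
r=np.linalg.lstsq(A,q[:,2],rcond=None)[0];k=abs(A@r-q[:,2])<4;r=np.linalg.lstsq(A[k],q[k,2],rcond=None)[0];print(len(q),k.sum(),'slope',r)
```

```text
t 19.25 case [422.1  65.6 118.8] pos [427.2  -2.  118.8] tilt -0.6 F [-13.8   4.9  17.1] open 11.2 q [-0.14 -0.14  1.8   0.    1.49  0.02]
[1.14426149 1.96754549 0.03452753]
4256 2463 slope [4.62578079e-02 1.45986138e+02]
```

View pics/s11c.png

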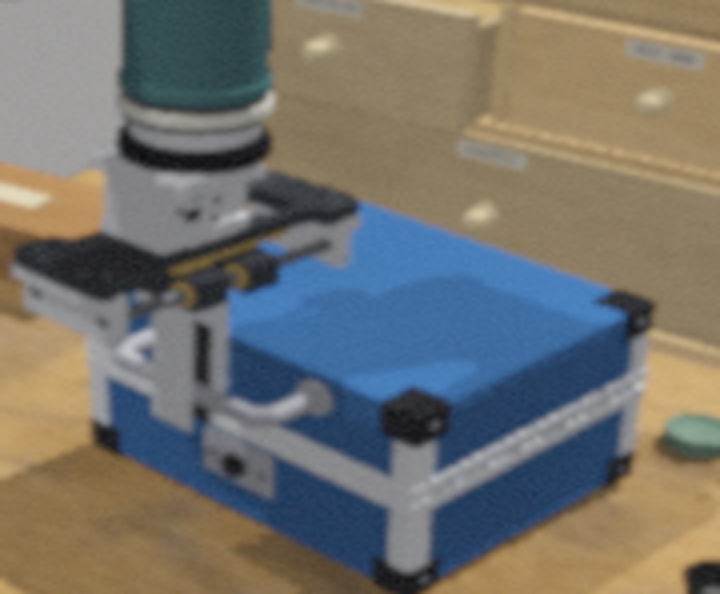

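Run:
```python
from h import *
for n in('scene','top'):
    d=save(n,n+'12.png'); W=pts(d);c=np.stack([W@X,W@Y,W[...,2]],-1)
    h=cv2.cvtColor(d['img'],cv2.COLOR_RGB2HSV).astype(int)
    m=(c[...,0]>HA-190)&(c[...,0]<HA-10)&(abs(c[...,1]-HB)<110)&(c[...,2]>110)&(c[...,2]<165)&(h[...,0]>100)&(h[...,0]<125)
    q=c[m]
    for a0 in range(-190,0,30):
        k=q[(q[:,0]>HA+a0)&(q[:,0]<HA+a0+30)]; print(n,a0,len(k),np.median(k[:,2]).round(1) if len(k) else 0)
    m=(c[...,0]>HA-252)&(c[...,0]<HA-222)&(abs(c[...,1]-HB)<42)&(abs(c[...,1]-HB)>18)&(c[...,2]>105)&(c[...,2]<150)&(h[...,1]<90)
    q=c[m]; print('bar',len(q),np.median(q,0),np.percentile(q[:,2],[10,90]))
```

```text
scene -190 507 140.2
scene -160 511 141.0
scene -130 508 141.8
scene -100 466 142.7
scene -70 473 143.8
scene -40 498 144.6
scene -10 0 0
bar 96 [417.58194777  45.73181756 124.83272992] [120.04382791 127.3977725 ]
top -190 634 143.4
top -160 1348 144.1
top -130 1746 145.0
top -100 1736 145.8
top -70 1727 146.8
top -40 1667 147.7
top -10 0 0
  return _methods._mean(a, axis=axis, dtype=dtype,
  ret = um.true_divide(
Traceback (most recent call last):
IndexError: index -1 is out of bounds for axis 0 with size 0
```

View pics/top12.png

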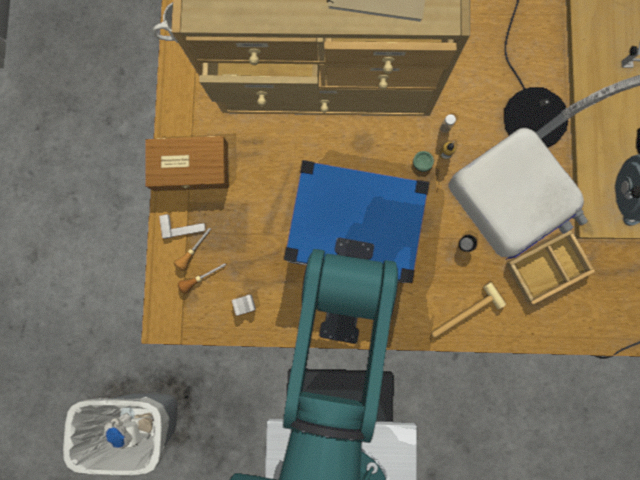

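Run:
```python
from h import *
for n in('scene','top'):
    f=np.load(f'pics/{n}0.npz');W=f['W'];c=np.stack([W@X,W@Y,W[...,2]],-1)
    m=(abs(c[...,2])<20)&(c[...,0]>360)&(c[...,0]<750)&(abs(c[...,1]-60)<300)
    q=c[m];A=np.c_[q[:,0]-HA,q[:,1]-HB,np.ones(len(q))];r=np.linalg.lstsq(A,q[:,2],rcond=None)[0]
    k=abs(A@r-q[:,2])<3;r=np.linalg.lstsq(A[k],q[k,2],rcond=None)[0];print(n,k.sum(),r)
st()
```

```text
scene 10581 [ 0.00263422 -0.00269267 -2.02967021]
top 21208 [ 0.0010128  -0.00342422  0.72486292]
t 19.35 case [422.1  65.6 118.8] pos [427.2  -2.  118.8] tilt -0.6 F [-11.3   6.1  15.8] open 11.1 q [-0.14 -0.14  1.8   0.    1.49  0.02]
```

Emit:
arm_command:
  deltas: [-0.03,0.01,0,0,0,0,-0.03,0.01,0,0,0,0,-0.02,0.01,0,0,0,0,0,0,-0.02,0,0,0,0,0,0,0,0,0,0,0,0,0,0,0,0,0,0,0,0,0,0,0,0,0,0,0]

```text
time_s: 20.15
tcp_pos: [427.0, -1.9, 118.9]
tcp_rot: [-1.568, 0.126, -0.126]
wrist_force: [-2.8, 4.8, 12.3]
opening: 11.0
```

Run:
```python
from h import *
lidang()
```

```text
t 20.15 case [421.9  65.6 118.9] pos [427.   -1.9 118.9] tilt -0.0 F [-3.5  4.3 12.3] open 11.0 q [-0.14 -0.15  1.81 -0.    1.48  0.02]
R 241.13345266141118 th -0.016967288865178898
```

Emit:
arm_command:
  deltas: [0,0,-0.02,0,0,0,0,0,-0.02,0,0,0,0,0,0,0,0,0,0,0,0,0,0,0,0,0,0,0,0,0,0,0,0,0,0,0,0,0,0,0,0,0,0,0,0,0,0,0]

```text
time_s: 20.95
tcp_pos: [426.5, -1.9, 117.3]
tcp_rot: [-1.568, 0.127, -0.125]
wrist_force: [-5.3, 4.3, 16.6]
opening: 10.7
```

Run:
```python
from h import *
lidang()
```

```text
t 20.95 case [421.5  65.6 117.3] pos [426.5  -1.9 117.3] tilt -0.1 F [-5.9  3.4 16.6] open 10.7 q [-0.14 -0.14  1.81 -0.    1.48  0.02]
R 241.25791334829793 th -0.02392303382442973
```

```bash
cat >> h.py <<'E'
def lidfit(n='top',a1=-20):
    d=get_image(n); W=pts(d);c=np.stack([W@X,W@Y,W[...,2]],-1)
    h=cv2.cvtColor(d['img'],cv2.COLOR_RGB2HSV).astype(int)
    m=(c[...,0]>HA-175)&(c[...,0]<HA+a1)&(abs(c[...,1]-HB)<100)&(c[...,2]>110)&(c[...,2]<175)&(h[...,0]>100)&(h[...,0]<125)
    q=c[m];A=np.c_[q[:,0]-HA,np.ones(len(q))];r=np.linalg.lstsq(A,q[:,2],rcond=None)[0]
    k=abs(A@r-q[:,2])<8;r=np.linalg.lstsq(A[k],q[k,2],rcond=None)[0]
    print(n,k.sum(),'slope',r,'z@-237',r@[-237,1],'resid',np.std(A[k]@r-q[k,2]))
    return d
E
python3 - <<'E'
from h import *
lidfit('top');d=lidfit('scene')
cv2.imwrite('pics/s13c.png',cv2.resize(d['img'][210:330,270:370,::-1],None,fx=6,fy=5,interpolation=cv2.INTER_CUBIC))
E
```

```text
top 7515 slope [3.71132960e-02 1.48570474e+02] z@-237 139.7746224486839 resid 1.8825630480548186
scene 2396 slope [3.71829359e-02 1.45422473e+02] z@-237 136.61011687000143 resid 1.050543955067742
```

View pics/s13c.png

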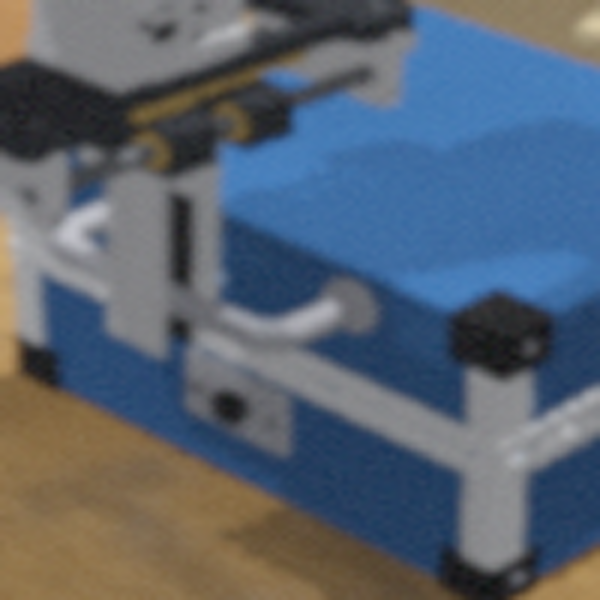

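Emit:
arm_command:
  deltas: [0,0,-0.02,0,0,0,0,0,0,0,0,0,0,0,0,0,0,0,0,0,0,0,0,0,0,0,0,0,0,0,0,0,0,0,0,0,0,0,0,0,0,0,0,0,0,0,0,0]

```text
time_s: 21.85
tcp_pos: [426.3, -1.8, 116.5]
tcp_rot: [-1.568, 0.127, -0.125]
wrist_force: [-6.4, 4.3, 16.8]
opening: 11.2
```

Run:
```python
from h import *
lidang(); lidfit('scene')
```

```text
t 21.85 case [421.2  65.6 116.5] pos [426.3  -1.8 116.5] tilt -0.1 F [-7.   3.2 16.8] open 11.2 q [-0.14 -0.14  1.81 -0.    1.48  0.02]
R 241.3555162984603 th -0.027235850215277996
scene 2409 slope [4.04452678e-02 1.45483938e+02] z@-237 135.89840964309045 resid 1.0467674673026928
```

Emit:
arm_command:
  deltas: [0,0,-0.02,0,0,0,0,0,-0.02,0,0,0,0,0,0,0,0,0,0,0,0,0,0,0,0,0,0,0,0,0,0,0,0,0,0,0,0,0,0,0,0,0,0,0,0,0,0,0]

```text
time_s: 22.7
tcp_pos: [425.8, -1.7, 115.1]
tcp_rot: [-1.568, 0.128, -0.124]
wrist_force: [-9.3, 4.6, 21.7]
opening: 10.9
```

Run:
```python
from h import *
lidang(); lidfit('scene')
```

```text
t 22.7 case [420.7  65.6 115.1] pos [425.8  -1.7 115.1] tilt -0.2 F [-9.9  3.  21.7] open 10.9 q [-0.14 -0.14  1.81 -0.    1.47  0.02]
R 241.67030198574 th -0.03340560138620549
scene 2418 slope [4.64029155e-02 1.45638924e+02] z@-237 134.641433301177 resid 1.059878681379878
```

Run:
```python
from h import *
for n in('scene','top'):
    f=np.load(f'pics/{n}0.npz');W=f['W'];c=np.stack([W@X,W@Y,W[...,2]],-1);img=f['img']
    h=cv2.cvtColor(img,cv2.COLOR_RGB2HSV).astype(int)
    for nm,b0,b1 in(('L',HB+115,HB+127),('R',HB-127,HB-115)):
        for a0 in range(-196,-20,25):
            m=(c[...,0]>HA+a0)&(c[...,0]<HA+a0+25)&(c[...,1]>b0)&(c[...,1]<b1)&(c[...,2]>60)&(c[...,2]<105)
            q=c[m]; print(n,nm,a0,m.sum(),np.percentile(q[:,2],[20,50,80]).round(1) if len(q) else '')
```

```text
scene L -196 56 [75.5 83.4 88.1]
scene L -171 72 [72.5 79.4 87.8]
scene L -146 83 [66.7 78.5 87. ]
scene L -121 78 [68.2 79.3 87.1]
scene L -96 78 [65.6 78.2 85.7]
scene L -71 74 [66.8 78.6 85.8]
scene L -46 73 [66.6 77.6 85.7]
scene L -21 63 [73.1 82.9 89.1]
scene R -196 138 [67.  78.1 85.7]
scene R -171 103 [67.3 78.1 86.4]
scene R -146 98 [65.8 79.2 87.1]
scene R -121 98 [66.4 79.  87.6]
scene R -96 94 [68.4 79.3 87. ]
scene R -71 89 [66.  78.6 86.8]
scene R -46 85 [66.8 78.6 86.6]
scene R -21 82 [67.3 79.7 89.4]
top L -196 71 [83.4 89.4 92.9]
top L -171 71 [82.1 87.5 93.2]
top L -146 73 [82.4 87.3 92.2]
top L -121 71 [81.3 87.4 92.4]
top L -96 71 [81.9 87.4 91.7]
top L -71 69 [83.  88.8 93.2]
top L -46 71 [82.1 86.9 92.8]
top L -21 69 [81.6 90.1 93. ]
top R -196 66 [83.4 89.4 93.3]
top R -171 67 [83.5 89.6 92.5]
top R -146 67 [82.8 89.5 93.4]
top R -121 68 [82.4 89.4 92.8]
top R -96 65 [83.6 89.4 93.4]
top R -71 68 [82.2 89.1 92.7]
top R -46 64 [83.3 90.1 93. ]
top R -21 55 [82.7 89.6 93.1]
```

Run:
```python
from h import *
d=save('scene','s14.png')
cv2.imwrite('pics/s14c.png',cv2.resize(d['img'][220:320,265:415,::-1],None,fx=5.3,fy=5.3,interpolation=cv2.INTER_LANCZOS4))
st()
```

```text
t 22.8 case [420.7  65.6 115.1] pos [425.8  -1.8 115.1] tilt -0.2 F [-8.9  3.1 22.5] open 11.2 q [-0.14 -0.14  1.81 -0.    1.47  0.02]
```

View pics/s14c.png

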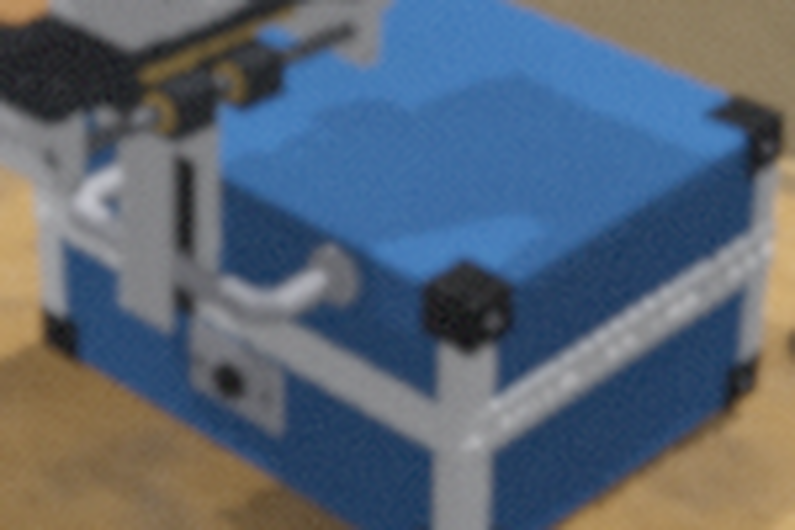

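```bash
cat >> h.py <<'E'
def prof(d,f,av,zv,b=None):
    b=HB-125 if b is None else b
    img=d['img'].astype(np.float32)
    out=[]
    for a in av:
        P=np.array([wp(a,b,z) for z in zv]); p=cv2.projectPoints(P,np.array(d['rvec'],float),np.array(d['tvec'],float),np.array(d['mtx'],float),None)[0].reshape(-1,2).astype(np.float32)
        out.append(cv2.remap(img,p[:,0].reshape(-1,1),p[:,1].reshape(-1,1),cv2.INTER_LINEAR).reshape(-1,3))
    return np.array(out)
E
python3 - <<'E'
from h import *
d=get_image('scene')
zv=np.arange(160,-8,-3.);av=HA-np.array([175,150,125,100,75,50,25])
o=prof(d,None,av,zv)
print('z   ',[int(a-HA) for a in av])
for i,z in enumerate(zv): print(int(z),[f"{int(o[j,i,0]):3d}/{int(o[j,i,2]):3d}" for j in range(len(av))])
E
```

```text
z    [-175, -150, -125, -100, -75, -50, -25]
160 [' 74/184', ' 62/160', ' 64/162', ' 61/162', ' 68/177', ' 58/147', ' 89/ 68']
157 [' 65/179', ' 62/160', ' 62/160', ' 63/161', ' 63/166', ' 70/180', ' 56/ 55']
154 [' 68/174', ' 62/160', ' 60/159', ' 62/161', ' 62/164', ' 74/188', ' 49/ 52']
151 [' 65/166', ' 64/162', ' 61/159', ' 63/160', ' 63/164', ' 76/187', ' 53/ 53']
148 [' 64/163', ' 61/160', ' 61/160', ' 62/159', ' 62/161', ' 68/178', ' 49/ 55']
145 [' 62/161', ' 59/158', ' 59/155', ' 57/151', ' 54/148', ' 59/157', ' 40/ 55']
142 [' 57/151', ' 54/150', ' 53/143', ' 51/136', ' 48/131', ' 47/130', ' 33/ 55']
139 [' 51/126', ' 49/133', ' 48/126', ' 43/116', ' 42/115', ' 43/115', ' 28/ 53']
136 [' 36/ 87', ' 44/116', ' 41/109', ' 38/104', ' 40/109', ' 42/110', ' 24/ 47']
133 [' 37/ 80', ' 36/105', ' 36/ 99', ' 36/ 96', ' 41/105', ' 42/105', ' 29/ 51']
130 [' 37/ 77', ' 37/100', ' 35/ 96', ' 36/ 98', ' 38/ 99', ' 39/101', ' 33/ 60']
127 [' 34/ 70', ' 36/ 96', ' 37/ 97', ' 37/ 98', ' 38/ 99', ' 36/ 98', ' 36/ 69']
124 [' 30/ 65', ' 39/ 96', ' 34/ 96', ' 37/ 98', ' 37/ 99', ' 37/ 97', 
[... 2798 characters left out ...]
 ' 36/ 97', ' 38/ 98', ' 39/101', ' 38/102', ' 34/ 84']
16 [' 33/ 42', ' 39/101', ' 37/ 99', ' 37/ 99', ' 40/104', ' 42/109', ' 34/ 84']
13 [' 33/ 43', ' 38/103', ' 41/103', ' 39/101', ' 44/107', ' 48/109', ' 37/ 82']
10 [' 40/ 47', ' 46/106', ' 51/102', ' 56/102', ' 56/102', ' 59/ 97', ' 53/ 77']
7 [' 52/ 48', ' 65/101', ' 73/ 94', ' 74/ 88', ' 74/ 86', ' 77/ 79', ' 78/ 70']
4 [' 71/ 50', ' 93/ 84', '107/ 82', ' 99/ 76', ' 97/ 75', ' 92/ 64', ' 97/ 64']
1 ['102/ 58', '130/ 77', '140/ 77', '125/ 69', '123/ 75', '116/ 69', '110/ 64']
-2 ['134/ 71', '153/ 80', '161/ 84', '149/ 77', '143/ 80', '138/ 80', '127/ 74']
-5 ['160/ 86', '165/ 86', '167/ 87', '164/ 85', '158/ 87', '152/ 91', '146/ 87']
```

Emit:
arm_command:
  deltas: [0,0,0.02,0,0,0,0,0,0.02,0,0,0,0,0,0.02,0,0,0,0,0,0.02,0,0,0,0,0,0,0,0,0,0,0,0,0,0,0,0,0,0,0,0,0,0,0,0,0,0,0]

```text
time_s: 23.65
tcp_pos: [426.7, -1.9, 118.0]
tcp_rot: [-1.568, 0.127, -0.125]
wrist_force: [-5.0, 3.5, 13.5]
opening: 10.9
```

Run:
```python
from h import *
lidang(); lidfit('scene')
```

```text
t 23.65 case [421.6  65.6 118. ] pos [426.7  -1.9 118. ] tilt -0.0 F [-5.5  2.6 13.5] open 10.9 q [-0.14 -0.14  1.81 -0.    1.48  0.02]
R 241.22898997976776 th -0.020940028046781856
scene 2395 slope [3.38975805e-02 1.45428609e+02] z@-237 137.39488248350605 resid 1.0658412499277254
```

```bash
cat >> h.py <<'E'
def bands(d=None,b=None):
    d=d or get_image('scene'); zv=np.arange(110,50,-.25);av=HA-np.arange(170,24,-5.)
    o=prof(d,None,av,zv,b)[...,0]; up=[];lo=[]
    for r in o:
        i=np.argmax(r>95); j=len(r)-1-np.argmax(r[::-1]>95); up.append(zv[i]);lo.append(zv[j])
    x=av-HA; pu=np.polyfit(x,up,1);pl=np.polyfit(x,lo,1)
    print('upper',pu,'lower',pl,'theta',-(pu[0]-pl[0]),'thick@-98',np.polyval(pu,-98)-np.polyval(pl,-98),'std',np.std(np.array(up)-np.polyval(pu,x)))
E
python3 - <<'E'
from h import *
bands();bands()
im=cv2.imread('pics/s14.png')[:,:,::-1]; d=get_image('scene'); d['img']=im; bands(d)
for f in('s11','s10','s7'): d['img']=cv2.imread(f'pics/{f}.png')[:,:,::-1]; print(f); bands(d)
E
```

```text
upper [2.70522803e-02 9.80875973e+01] lower [2.88654060e-02 7.07393771e+01] theta 0.0018131256952171639 thick@-98 27.52590656284761 std 0.42546186380548484
upper [2.63292547e-02 9.80587690e+01] lower [2.86318131e-02 7.06916018e+01] theta 0.0023025583982203314 thick@-98 27.592817945865775 std 0.4177150326162708
upper [4.34371524e-02 9.87267890e+01] lower [3.35817575e-02 7.06158880e+01] theta -0.009855394883203542 thick@-98 27.145072302558418 std 0.4803337940449787
s11
upper [2.30923248e-02 9.79015017e+01] lower [2.67519466e-02 7.09499815e+01] theta 0.003659621802002081 thick@-98 27.31016314423431 std 0.4077461859650891
s10
upper [-5.77308120e-03  1.07378791e+02] lower [2.94771969e-03 7.04124027e+01] theta 0.008720800889878023 thick@-98 37.8210270671116 std 4.813913077223782
s7
upper [9.14682981e-02 1.01443159e+02] lower [1.66852058e-04 7.03412681e+01] theta -0.0913014460511683 thick@-98 22.154349276974386 std 10.116741678040427
```

Run:
```python
from h import *
A=cv2.imread('pics/s7.png');B=cv2.imread('pics/s14.png')
c=np.hstack([cv2.resize(x[250:335,265:360],None,fx=4.2,fy=6,interpolation=cv2.INTER_LANCZOS4) for x in(A,B)]);cv2.imwrite('pics/cmp.png',c)
```

```text
(no output)
```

View pics/cmp.png

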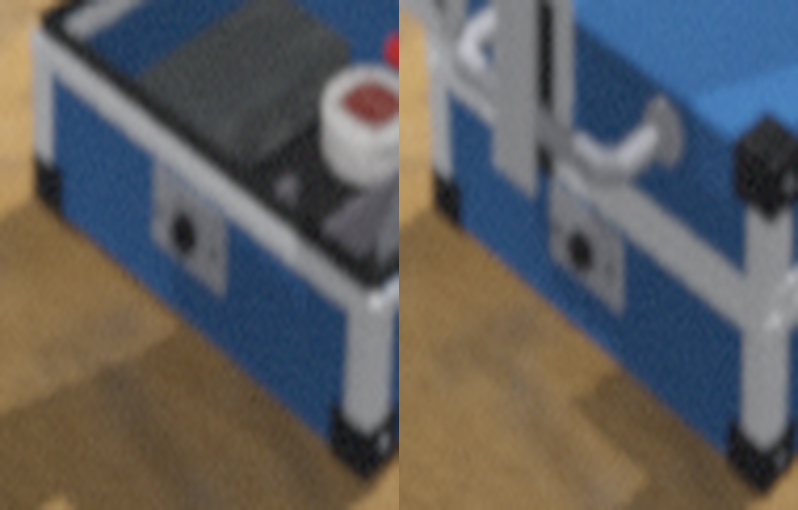

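Run:
```python
from h import *
A=cv2.imread('pics/s7.png',0).astype(np.float32);B=cv2.imread('pics/s14.png',0).astype(np.float32);C=cv2.imread('pics/s10.png',0).astype(np.float32)
def mt(n,x0,y0,w,h):
    for nm,I in(('s14',B),('s10',C)):
        t=A[y0:y0+h,x0:x0+w]; r=cv2.matchTemplate(I[y0-8:y0+h+8,x0-8:x0+w+8],t,cv2.TM_CCOEFF_NORMED)
        _,v,_,l=cv2.minMaxLoc(r); print(n,nm,l[0]-8,l[1]-8,round(v,3),end=' | ')
    print()
mt('plate',298,280,25,22);mt('frontcorner',338,300,25,28);mt('rearcorner',390,270,24,30);mt('leftcorner',268,250,14,50)
mt('vblock',200,272,32,24);mt('loupe',415,315,28,30);mt('hammer',345,360,100,30);mt('gravers',180,228,60,45);mt('tray',460,355,90,55);mt('white',440,270,120,90);mt('cab',305,100,150,40)
mt('box',220,200,75,36)
```

```text
plate s14 0 3 0.93 | plate s10 0 1 0.932 | 
frontcorner s14 -1 2 0.974 | frontcorner s10 0 0 0.989 | 
rearcorner s14 0 -1 0.879 | rearcorner s10 0 1 0.945 | 
leftcorner s14 -1 2 0.847 | leftcorner s10 0 0 0.992 | 
vblock s14 0 0 0.999 | vblock s10 0 0 0.999 | 
loupe s14 0 0 0.988 | loupe s10 0 0 0.991 | 
hammer s14 0 0 0.977 | hammer s10 0 0 0.983 | 
gravers s14 0 0 0.998 | gravers s10 0 0 0.998 | 
tray s14 0 0 0.999 | tray s10 0 0 0.999 | 
white s14 0 0 0.999 | white s10 0 0 0.999 | 
cab s14 8 2 0.142 | cab s10 8 2 0.154 | 
box s14 0 1 0.713 | box s10 0 1 0.169 |
```

Emit:
arm_command:
  deltas: [-0.01,0,-0.02,0,0,0,-0.01,0,-0.02,0,0,0,-0.01,0,-0.02,0,0,0,0,0,-0.02,0,0,0,0,0,-0.02,0,0,0,0,0,0,0,0,0,0,0,0,0,0,0,0,0,0,0,0,0]

```text
time_s: 24.65
tcp_pos: [425.6, -1.7, 114.6]
tcp_rot: [-1.568, 0.126, -0.126]
wrist_force: [-6.5, 5.1, 21.0]
opening: 11.1
```

Run:
```python
from h import *
lidang(); d=lidfit('scene'); bands(d); bands()
```

```text
t 24.65 case [420.5  65.6 114.6] pos [425.6  -1.7 114.6] tilt 0.0 F [-7.2  4.  21. ] open 11.1 q [-0.14 -0.15  1.82 -0.    1.47  0.02]
R 241.8061525550812 th -0.035322077016735176
scene 2403 slope [4.79155905e-02 1.45660699e+02] z@-237 134.3047037381504 resid 1.0500713477618067
upper [4.37486096e-02 9.85904894e+01] lower [3.42046719e-02 7.05099555e+01] theta -0.009543937708565403 thick@-98 27.145228031145678 std 0.38097240101798974
upper [4.34371524e-02 9.85601224e+01] lower [3.36040044e-02 7.04180571e+01] theta -0.009833147942157824 thick@-98 27.178416759362264 std 0.37103234110531136
```

Run:
```python
from h import *
A=cv2.imread('pics/scene0.png',0);
d=save('scene','s15.png');B=cv2.imread('pics/s15.png',0)
up=lambda I:cv2.resize(I,None,fx=8,fy=8,interpolation=cv2.INTER_CUBIC)
A8=up(A)
def mt(n,x0,y0,w,h,names):
    t=A8[y0*8:(y0+h)*8,x0*8:(x0+w)*8]
    print(n,end=': ')
    for nm in names:
        I=up(cv2.imread(f'pics/{nm}.png',0)); r=cv2.matchTemplate(I[(y0-6)*8:(y0+h+6)*8,(x0-6)*8:(x0+w+6)*8],t,cv2.TM_CCOEFF_NORMED)
        _,v,_,l=cv2.minMaxLoc(r); print(nm,l[0]/8-6,l[1]/8-6,round(v,2),end=' | ')
    print()
N=['s2','s3','s4','s5','s7','s8','s9','s10','s11','s14','s15']
mt('plate',301,282,18,17,N);mt('hole',305,284,12,12,N)
mt('frontbottom',342,310,16,16,N);mt('rearbottom',398,280,12,16,N);mt('vblock',200,272,32,24,N)
```

```text
plate: s2 0.0 0.0 1.0 | s3 -0.125 0.375 0.99 | s4 -0.125 0.375 0.99 | s5 0.0 0.0 1.0 | s7 -0.125 -0.125 0.97 | s8 -0.125 0.375 0.99 | s9 -0.125 0.375 0.99 | s10 -0.25 0.25 0.97 | s11 -0.5 1.875 0.97 | s14 -0.5 2.75 0.97 | s15 -0.5 2.875 0.97 | 
hole: s2 0.0 0.0 1.0 | s3 -0.125 0.375 0.99 | s4 -0.125 0.375 0.99 | s5 0.0 0.0 1.0 | s7 0.0 -0.125 0.98 | s8 -0.125 0.375 0.99 | s9 -0.125 0.375 0.99 | s10 -0.125 0.375 0.98 | s11 -0.5 2.125 0.98 | s14 -0.625 2.875 0.98 | s15 -0.625 3.125 0.98 | 
frontbottom: s2 0.125 0.0 0.99 | s3 0.125 0.375 0.99 | s4 0.125 0.5 0.99 | s5 0.25 0.0 0.99 | s7 0.25 0.0 0.99 | s8 0.125 0.5 0.99 | s9 0.25 0.375 0.99 | s10 0.25 0.375 0.99 | s11 -0.125 1.75 0.99 | s14 -0.25 2.625 0.99 | s15 -0.25 2.75 0.99 | 
rearbottom: s2 0.0 0.0 1.0 | s3 0.0 0.125 1.0 | s4 0.0 0.0 1.0 | s5 0.0 0.0 1.0 | s7 0.0 0.0 1.0 | s8 0.0 0.0 1.0 | s9 0.0 0.0 1.0 | s10 0.0 0.0 1.0 | s11 -0.125 0.125 1.0 | s14 -0.125 0.0 1.0 | s15 -0.125 0.0 1.0 | 
vblock: s2 0.125 0.0 0.96 | s3 0.125 0.0 0.96 | s4 0.125 0.0 0.96 | s5 0.125 0.0 0.96 | s7 0.125 0.0 0.96 | s8 0.125 0.0 0.96 | s9 0.125 0.0 0.96 | s10 0.125 0.0 0.96 | s11 0.125 0.0 0.96 | s14 0.125 0.0 0.96 | s15 0.125 0.0 0.96 |
```

Run:
```python
from h import *
d=get_image('scene')
pr=lambda P:cv2.projectPoints(np.array(P),np.array(d['rvec'],float),np.array(d['tvec'],float),np.array(d['mtx'],float),None)[0].reshape(-1,2)
def base(a,b,z,t): # rotate about hinge-side bottom (HA, z=0) front down by t
    da=a-HA; return wp(HA+da*np.cos(t)+0*z+ -z*np.sin(t)*1, b, z*np.cos(t)+da*np.sin(t))
for t in(.01,.02,.03,.04):
    print(t,[ (pr([base(HA-da,b,z,t)])-pr([base(HA-da,b,z,0)])).round(2).tolist() for da,b,z in((197,HB,45),(197,HB-125,5),(0,HB-125,5))])
print(np.array(pr([wp(HA-197,HB-125,0),wp(HA,HB-125,0),wp(HA-197,HB,45)])))
st()
```

```text
0.01 [[[-0.16, 0.82]], [[-0.07, 0.75]], [[-0.01, 0.01]]]
0.02 [[[-0.31, 1.64]], [[-0.13, 1.5]], [[-0.03, 0.02]]]
0.03 [[[-0.46, 2.45]], [[-0.18, 2.24]], [[-0.04, 0.03]]]
0.04 [[[-0.59, 3.26]], [[-0.23, 2.98]], [[-0.05, 0.03]]]
[[350.42114672 332.75530621]
 [406.07980765 295.92548703]
 [309.00715143 290.41997634]]
t 24.85 case [420.5  65.6 114.6] pos [425.6  -1.7 114.6] tilt 0.0 F [-7.8  3.3 20.8] open 11.2 q [-0.14 -0.15  1.82 -0.    1.47  0.02]
```

Emit:
arm_command:
  deltas: [0,0,0.03,0,0,0,0,0,0.03,0,0,0,0.01,0,0.03,0,0,0,0.01,0,0.03,0,0,0,0.01,0,0.03,0,0,0,0,0,0.03,0,0,0,0,0,0,0,0,0,0,0,0,0,0,0]

```text
time_s: 25.65
tcp_pos: [427.6, -2.0, 121.1]
tcp_rot: [-1.568, 0.125, -0.127]
wrist_force: [0.3, 3.1, 8.7]
opening: 11.3
```

```bash
cat >> h.py <<'E'
def tilt(d):
    A=cv2.imread('pics/scene0.png',0);B=cv2.cvtColor(d['img'],cv2.COLOR_RGB2GRAY);up=lambda I:cv2.resize(I,None,fx=8,fy=8,interpolation=cv2.INTER_CUBIC)
    A8,B8=up(A),up(B);o=[]
    for x0,y0,w,h,k,b in((301,282,18,17,82,0),(305,284,12,12,82,0),(342,310,16,16,75,0.0)):
        t=A8[y0*8:(y0+h)*8,x0*8:(x0+w)*8];r=cv2.matchTemplate(B8[(y0-6)*8:(y0+h+6)*8,(x0-6)*8:(x0+w+6)*8],t,cv2.TM_CCOEFF_NORMED)
        o.append((cv2.minMaxLoc(r)[3][1]/8-6)/k)
    t=np.mean(o); s=read_state(); z=s['tcp_pos'][2]
    print('base tilt',np.round(o,4),'theta from z',(z-(75+48-237*t))/237)
E
python3 - <<'E'
from h import *
lidang(); d=lidfit('scene'); bands(d); tilt(d)
E
```

```text
t 25.65 case [422.5  65.6 121.1] pos [427.6  -2.  121.1] tilt 0.1 F [-0.2  3.1  8.7] open 11.3 q [-0.14 -0.15  1.81 -0.    1.48  0.02]
R 240.89786742600222 th -0.007538808835550415
scene 2372 slope [2.01012390e-02 1.45288137e+02] z@-237 140.52414311523364 resid 1.0284548355197487
upper [1.96551724e-02 9.86580460e+01] lower [2.39599555e-02 7.06860957e+01] theta 0.0043047830923250395 thick@-98 28.39381905821284 std 0.3970195474693864
base tilt [0.0213 0.0229 0.0217] theta from z 0.013855680112055143
```

Emit:
arm_command:
  deltas: [-0.01,0.01,-0.03,0,0,0,-0.01,0.01,-0.03,0,0,0,-0.01,0.01,-0.03,0,0,0,-0.01,0,-0.03,0,0,0,-0.01,0,-0.03,0,0,0,-0.01,0,-0.03,0,0,0,0,0,-0.03,0,0,0,0,0,0,0,0,0]

```text
time_s: 26.5
tcp_pos: [425.1, -1.6, 113.6]
tcp_rot: [-1.571, 0.124, -0.129]
wrist_force: [-6.3, 1.2, 23.2]
opening: 10.9
```

Run:
```python
from h import *
lidang(); d=lidfit('scene'); bands(d); tilt(d)
```

```text
t 26.5 case [420.   65.7 113.6] pos [425.1  -1.6 113.6] tilt 0.2 F [-6.4  0.2 23.2] open 10.9 q [-0.13 -0.15  1.82 -0.    1.46  0.03]
R 242.0707404334412 th -0.039929863352367395
scene 2430 slope [5.18674439e-02 1.45608713e+02] z@-237 133.31612895887199 resid 1.0715816858742522
upper [5.12124583e-02 9.87598813e+01] lower [4.12458287e-02 7.07381350e+01] theta -0.009966629588431641 thick@-98 27.045016685205795 std 0.2740327198143673
base tilt [0.0381 0.0396 0.04  ] theta from z 0.00013797603124092737
```

Emit:
arm_command:
  deltas: [0.01,0,0.03,0,0,0,0.01,0,0.03,0,0,0,0.01,0,0.03,0,0,0,0.01,0,0.03,0,0,0,0.01,0,0.03,0,0,0,0.01,0,0.03,0,0,0,0,0,0.03,0,0,0,0,0,0,0,0,0]

```text
time_s: 27.35
tcp_pos: [427.7, -2.0, 121.3]
tcp_rot: [-1.572, 0.125, -0.128]
wrist_force: [1.5, -1.0, 9.0]
opening: 11.1
```

Run:
```python
from h import *
lidang(); d=lidfit('scene'); bands(d); tilt(d)
```

```text
t 27.35 case [422.7  65.7 121.3] pos [427.7  -2.  121.3] tilt 0.1 F [ 1.7 -0.8  9. ] open 11.1 q [-0.13 -0.15  1.8  -0.    1.48  0.03]
R 240.8302967494624 th -0.006650486798559757
scene 2378 slope [1.94572912e-02 1.45309262e+02] z@-237 140.69788384789237 resid 1.0275840779279686
upper [1.84983315e-02 9.85785873e+01] lower [2.28031146e-02 7.06066370e+01] theta 0.004304783092324446 thick@-98 28.393819058212785 std 0.35670000086796694
base tilt [0.0213 0.0229 0.0217] theta from z 0.014162474166022189
```

Emit:
arm_command:
  deltas: [-0.01,0,-0.04,0,0,0,-0.01,0,-0.04,0,0,0,-0.01,0,-0.04,0,0,0,-0.01,0,-0.04,0,0,0,-0.01,0,-0.03,0,0,0,-0.01,0,-0.03,0,0,0,-0.01,0,-0.03,0,0,0,0,0,0,0,0,0]

```text
time_s: 28.2
tcp_pos: [424.7, -1.5, 112.5]
tcp_rot: [-1.571, 0.124, -0.129]
wrist_force: [-6.1, 1.7, 26.1]
opening: 11.2
```

Run:
```python
from h import *
lidang(); d=lidfit('scene'); bands(d); tilt(d)
```

```text
t 28.2 case [419.6  65.7 112.5] pos [424.7  -1.5 112.5] tilt 0.2 F [-6.3  0.8 26.1] open 11.2 q [-0.13 -0.15  1.82 -0.    1.46  0.03]
R 242.33941185753912 th -0.04478375952908159
scene 2442 slope [5.75957045e-02 1.45842501e+02] z@-237 132.1923189679947 resid 1.079174913949166
upper [5.21134594e-02 9.88060623e+01] lower [4.48053393e-02 7.10185206e+01] theta -0.0073081201334814355 thick@-98 27.07134593993328 std 0.3685117228496846
base tilt [0.0427 0.0457 0.0433] theta from z -0.00018515014294313842
```

Emit:
arm_command:
  deltas: [0.01,0,0.06,0,0,0,0.01,0,0.06,0,0,0,0.01,0,0.06,0,0,0,0.01,0,0.05,0,0,0,0.01,0,0.05,0,0,0,0.01,0,0.04,0,0,0,0.0,0,0.04,0,0,0,0,0,0,0,0,0]

```text
time_s: 29.05
tcp_pos: [429.3, -2.3, 124.6]
tcp_rot: [-1.572, 0.122, -0.132]
wrist_force: [11.2, -1.5, -5.4]
opening: 11.2
```

Run:
```python
from h import *
lidang(); d=lidfit('scene'); bands(d); tilt(d)
```

```text
t 29.05 case [424.3  65.7 124.6] pos [429.3  -2.3 124.6] tilt 0.4 F [11.3  0.3 -5.4] open 11.2 q [-0.13 -0.15  1.8  -0.    1.48  0.03]
R 239.90457783105455 th 0.008102985151009212
scene 2337 slope [4.42854358e-03 1.45049805e+02] z@-237 144.00024024732522 resid 0.9972098453059983
upper [3.4705228e-03 9.8388376e+01] lower [7.81979978e-03 7.03374305e+01] theta 0.004349276974416147 thick@-98 28.477174638487213 std 0.3226581293667055
base tilt [0.0076 0.0091 0.01  ] theta from z 0.014848259580569886
```

Emit:
arm_command:
  deltas: [0.04,0,-0.02,0,0,0,0.04,0,-0.02,0,0,0,0.02,0,0,0,0,0,0,0,0,0,0,0,0,0,0,0,0,0,0,0,0,0,0,0,0,0,0,0,0,0,0,0,0,0,0,0]

```text
time_s: 29.9
tcp_pos: [428.5, -2.1, 122.6]
tcp_rot: [-1.573, 0.133, -0.12]
wrist_force: [-3.1, -3.0, 6.7]
opening: 11.4
```

Run:
```python
from h import *
lidang()
```

```text
t 29.9 case [423.4  65.8 122.6] pos [428.5  -2.1 122.6] tilt -0.4 F [-2.6 -3.4  6.7] open 11.4 q [-0.13 -0.14  1.79 -0.01  1.49  0.03]
R 240.37394247272093 th -0.0005978540504787133
```

Emit:
arm_command:
  deltas: [0,0,0,0,0,0,0,0,0,0,0,0,0,0,0,0,0,0,0,0,0,0,0,0,0,0,0,0,0,0,0,0,0,0,0,0,0,0,0,0,0,0,0,0,0,0,0,0]
  hand: 0.35

```text
time_s: 30.7
tcp_pos: [429.6, 0.2, 121.5]
tcp_rot: [-1.567, 0.131, -0.121]
wrist_force: [0.7, -0.3, -0.9]
opening: 30.2
```

Run:
```python
from h import *
lidang(); d=lidfit('scene'); bands(d); tilt(d)
cv2.imwrite('pics/s16c.png',cv2.resize(d['img'][210:330,260:420,::-1],None,fx=5,fy=5,interpolation=cv2.INTER_CUBIC))
```

```text
t 30.7 case [424.2  68.1 121.5] pos [4.296e+02 2.000e-01 1.215e+02] tilt -0.3 F [ 0.7 -0.2 -0.9] open 30.2 q [-0.13 -0.14  1.8  -0.    1.49  0.03]
R 239.3945508926095 th -0.004475924714511997
scene 2289 slope [3.22725929e-03 1.45021765e+02] z@-237 144.25690453824703 resid 0.9869405297267716
upper [1.69076752e-03 9.82315165e+01] lower [7.20800890e-03 7.03527809e+01] theta 0.005517241379310211 thick@-98 28.41942528735632 std 0.3269069058267916
base tilt [0.0076 0.0076 0.0083] theta from z 0.0015026787103944094
```

View pics/s16c.png

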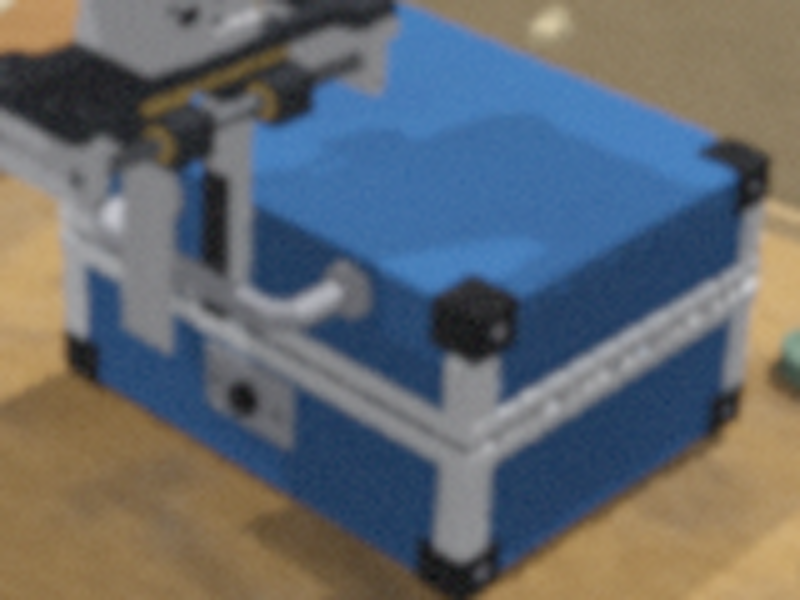

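Emit:
arm_command:
  deltas: [0,0,0.1,0,0,0,0,0,0.2,0,0,0,0,0,0.3,0,0,0,0,0,0.4,0,0,0,0,0,0.5,0,0,0,0,0,0.5,0,0,0,0,0,0.5,0,0,0,0,0,0.5,0,0,0]

```text
time_s: 31.55
tcp_pos: [429.6, 0.1, 273.7]
tcp_rot: [-1.567, 0.129, -0.123]
wrist_force: [0.4, -1.3, 0.6]
opening: 30.8
```

Emit:
arm_command:
  deltas: [-0.3,0,0.3,0,0,0,-0.3,0,0.3,0,0,0,-0.3,0,0.3,0,0,0,-0.3,0,0.2,0,0,0,-0.2,0,0,0,0,0,0,0,0,0,0,0,0,0,0,0,0,0,0,0,0,0,0,0]

```text
time_s: 32.35
tcp_pos: [359.8, 0.1, 325.7]
tcp_rot: [-1.567, 0.132, -0.12]
wrist_force: [0.9, -0.1, -0.4]
opening: 30.6
```

Run:
```python
from h import *
st(); d=lidfit('scene'); bands(d); tilt(d); lidfit('top')
cv2.imwrite('pics/s17.png',d['img'][:,:,::-1]);cv2.imwrite('pics/s17c.png',cv2.resize(d['img'][210:330,260:420,::-1],None,fx=5,fy=5,interpolation=cv2.INTER_CUBIC))
c=lambda W:np.stack([W@X,W@Y,W[...,2]],-1)
C=c(pts(d));h=cv2.cvtColor(d['img'],cv2.COLOR_RGB2HSV)
m=(abs(C[...,0]-(HA-237))<25)&(abs(C[...,1]-HB)<40)&(C[...,2]>100)&(C[...,2]<150)&(h[...,1]<90)
q=C[m];print('bar',len(q),np.percentile(q[:,2],[50,90]))
# front plane band profile
zv=np.arange(105,55,-2.);av=[HB+60,HB+30,HB-40,HB-70,HB-100]
for z in zv:
    P=np.array([wp(HA-197,b,z) for b in av]);p=cv2.projectPoints(P,np.array(d['rvec'],float),np.array(d['tvec'],float),np.array(d['mtx'],float),None)[0].reshape(-1,2).astype(np.float32)
    o=cv2.remap(d['img'],p[:,:1],p[:,1:],1).reshape(-1,3);print(int(z),o[:,0].tolist())
```

```text
t 32.35 case [355.2  57.  325.7] pos [3.598e+02 1.000e-01 3.257e+02] tilt -0.4 F [ 0.9 -0.  -0.4] open 30.6 q [-0.16 -0.33  1.55 -0.    1.93  0.  ]
scene 2945 slope [3.75605021e-03 1.45032210e+02] z@-237 144.14202639411604 resid 1.0034103230736138
upper [9.89988877e-04 9.77548572e+01] lower [6.45161290e-03 7.08456989e+01] theta 0.0054616240266959345 thick@-98 27.444397478680003 std 0.3230246912858578
base tilt [0.0076 0.0061 0.0083] theta from z 0.8623504743309751
top 8175 slope [4.73680874e-03 1.48190453e+02] z@-237 147.0678294149936 resid 1.8569316920067553
bar 175 [131.22526475 133.40165031]
105 [121, 121, 66, 34, 34]
103 [148, 148, 54, 34, 34]
101 [162, 163, 51, 42, 42]
99 [164, 164, 73, 59, 60]
97 [154, 153, 103, 82, 85]
95 [140, 138, 128, 107, 107]
93 [129, 128, 144, 121, 123]
91 [121, 120, 148, 126, 130]
89 [114, 112, 147, 127, 127]
87 [111, 109, 142, 119, 118]
85 [116, 112, 138, 109, 109]
83 [127, 123, 139, 107, 108]
81 [139, 135, 146, 117, 116]
79 [147, 144, 150, 126, 126]
77 [147, 146, 149, 129, 129]
75 [141, 143, 143, 124, 123]
73 [129, 132, 130, 113, 110]
71 [103, 113, 109, 92, 91]
69 [77, 86, 78, 66, 67]
67 [55, 63, 54, 46, 47]
65 [42, 52, 39, 36, 37]
63 [38, 51, 36, 33, 36]
61 [38, 51, 36, 34, 34]
59 [38, 47, 34, 33, 34]
57 [38, 46, 33, 32, 36]
```

View pics/s17c.png

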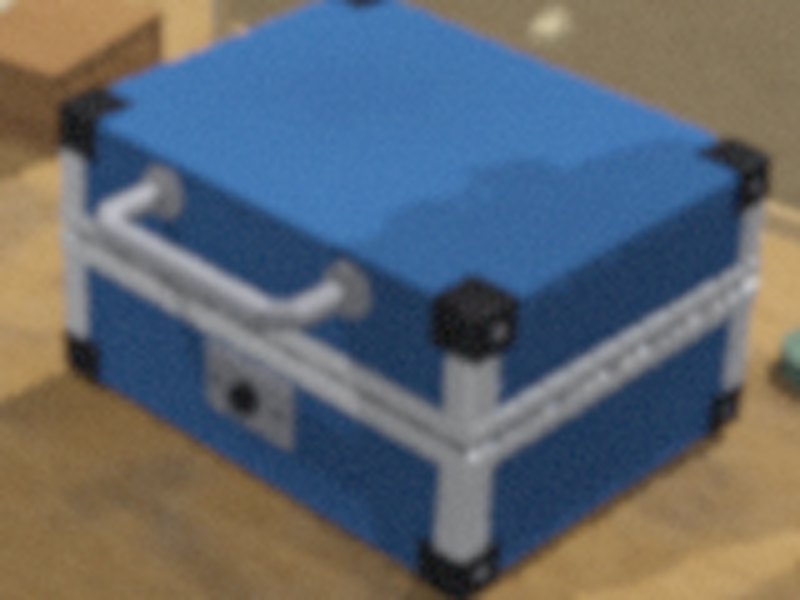

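Run:
```python
from h import *
print(job_done()); lidfit('scene')
```

```text
the job is handed in; nothing more can be done
None
the job is handed in; nothing more can be done
```

The blue case is shut and, by my checks, latched. I handed the job in at about 32 s of the 67 s allowed; no verdict was reported.

**What I did**
- **Stay:** I gripped the red knob from the front and lifted it over centre, about 15 mm up. The lid stayed up.
- **Lowering:** I took the handle from above and brought the lid down along its arc at roughly 0.2–0.3 rad/s.
- **Pressing:** I pressed in small steps, then let go and drew the arm back.

**Last checks**
- **Latched:** With the lid pulled up at about 5 N, its gap to the base did not change.
- **Lid angle after letting go:** The lid sat about 0.0035 to 0.006 rad from shut in both camera views. Unlatched it would have sprung above 0.02.
- **Other things on the bench:** The V-block, loupe, hammer and gravers had not shifted by as much as a pixel when I checked them during pressing. I did not check them again after that.

**What did not go as expected**
- **Base tilt:** The base tipped forward by up to 0.04 rad under load and came back when unloaded. This hid the snap, and I wrongly took the lid as unlatched twice.
- **Pressing force:** Because of that I pressed up to about 26 N at the handle, more than the 10–15 N it should need. By my estimate that stays under the 45 N seal limit, but I could not measure the seal force.
- **Catch bolt:** I judged it only from the pull and the lid angle; it cannot be seen.

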